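# Click the scrubber battery onto its charging dock and start the charge

### The arm

A 6-joint arm with a two-finger parallel gripper is mounted at the origin on the work surface. World frame = base frame: x ahead of the robot, y to its left, z up, the work surface at z = 0. Lengths are in m, angles in rad, forces in N, time in s.
With the tool pointing down it reaches from about 0.25 to 0.8 m from the base axis. Payload 8.5 kg.
Tool frame: the origin (TCP) lies midway between the tips of the shut fingers; the grasp point (between the pads) lies 19 mm behind it; z points along the fingers, y is the direction in which the jaws open and shut (so a half turn about z gives the same grasp; the last joint's range is limited). The gripper opens to 85 mm and grips with 20 to 120 N. Pads are 22 mm wide; open, the fingers measure 114 mm over their backs; the gripper's body (76 mm by 85 mm) begins 54 mm behind the grasp point. The pads swing forward as they close: fully open they stand 13 mm farther back than shut.
Start: joints at [-1.333, 0.238, -0.013, 1.319, 0, 1.571], TCP at [0.124, -0.51, 0.206] pointing down, gripper open.
Joint ranges: [-2.66, 2.66], [-1.03, 1.9], [-1.14, 1.46], [-1.82, 2.27], [-1.45, 1.34], [-3.14, 3.14]. Speed limits (rad/s): [2.22, 2.22, 2.79, 3.14, 3.14, 3.14].

### API

Orientations are given as a 3x3 rotation matrix whose columns are the frame's x, y, z axes.
In Python, from plant import env gives the robot as it stands. The module is installed in compiled form; this text tells all that it offers.
- The arm moves only by the tool play_rows, never from a script. Its argument "targets" is a list of rows, each a list of 6 numbers: the shift along the tool's x, y, z in m, then the turn, a rotation vector about the tool's x, y, z in rad. In form: [[dx, dy, dz, wx, wy, wz], ...]. A call has 1 to 12 rows; each row is the pose to reach, as a shift and turn from the pose measured when the call began, along the tool's axes at that moment; what a row does not reach only later rows make up. A row lasts 1/12 s, in which the tool goes at most 41.7 mm and 7.16 degrees, less where a joint would pass 70% of its speed; a pose out of reach is approached as far as the arm can. A call with a gripper value outside its range is refused whole. "jaw" is the finger opening in m, from 0 to 0.0854, set as the call begins (left out, the last holds). The fingers move at their own pace and stop on an object; "grip_force" is the grip in N (left out, the last holds). Time passes only in rows, so rows that repeat a pose let the fingers close. It gives the time, the measured TCP pose, the force and the opening at its end, in the units of the state.
- env.get_obs(): the state, without advancing time (a new reading comes with each control period).
- env.camera(name): name is "scene" or "side" or "wrist"; returns a dict with "color" (420x560x3 uint8, red, green, blue), "intrinsics" (3x3 intrinsics, pixels), "R" (3x3) and "t" (3): a world point X has camera coordinates R X + t; the wrist camera has in their place "tool_from_camera" (4x4, takes a point from camera to tool coordinates, whose origin is the TCP and whose axes are the flange's). Camera axes: x right, y down, z forward; pixel columns grow to the right and rows downward; lengths in m; the calibration is good to about 2 mm. A picture is of the moment at which its call begins: read the wrist's pose just before it. There is no depth.
- env.sign_off(): hands the job in, once; it reports no verdict.
Trained networks look in a picture, given as the dict that the camera call returned (one of the last four; its "shot" number tells which), for a name from the list of things; names that differ only in an ending like _2 or _b are one class to them, and where a whole thing is asked for, a point or a joint stands for the part that bears it (a point fixed in the world has none). Each returns a list of dicts, best first, with "p" (0 to 1); they miss things now and then, are a little off and sometimes report something else, mostly with a low value. They report only what shows in the picture. A call takes as long as a camera call. They do not tell look-alikes from the thing itself.
- env.boxes_of(picture, query): "uv" ([column, row] in pixels, amid what is visible of it).
- env.regions_of(picture, query): "mask" (420x560 bool, what is visible of it) and "uv" ([column, row] in pixels, amid what is visible of it).
The state is a dict: "time_s": time; "joints": joint angles; "joint_vel": joint speeds; "joint_torque": joint torques, N m; "position": TCP position; "orientation": TCP orientation; "force": force on the tool from outside, world axes, zero at the start; "moment": the same for the moment, N m; "grip_width": finger opening in m.
Only numpy, scipy, OpenCV 4.12 (cv2) and the standard library are available. Lean on these libraries where they do the work, as an engineer would, in place of code of your own. Each camera call takes 0.05 s, during which the arm holds its last target. There are 200 camera calls.

### The job

Slide the blue battery pack, yellow-striped end first, up the sloping rail of the charging dock until the dock's two catches snap into its notches and hold it there. The stop block is clamped differently each time, so feel for it and push gently, without ramming the pack into it. Only then start the charge by pressing the dock's keys fully down one at a time: white, then blue, then green, letting each come back up before the next. Leave the other things on the counter where they are.

Things in the scene. Friction and masses are not known exactly. Their poses are not given: they have to be found in the camera images.
- pack: Battery pack, loose, about 0.45 kg: blue housing 100 mm long (x) x 60 wide (y) x 60 tall (z) on black skirts, grey top with a yellow stripe across it near the front. Origin at the centre of the underside; +x points to the front (yellow-striped) end that goes onto the rail first, +z up. From z = 18 mm up the sides are plain and solid: grip it across y there (z about 40 mm).
- pack_notch (a point): Point in the pack's slot, 30 mm ahead of and 12.5 mm above its origin, axes as the pack's: here window notches in both skirts take the dock's catches. The T slot runs the whole length of the underside, open at both ends: 26 mm wide between the lips for pack z = 0 to 7 mm, 40 mm wide for z = 7 to 18 mm.
- deck: The dock's white deck (fixed), sloping 30 degrees, origin 112 mm above the counter, +x along the rail, up the slope; +z square to the deck. A pack on the rail has the same axes, y = z = 0, and is home at x = 0 +-20 mm: the blue stop block that sets this (60 mm wide, up to z = 48 mm) is clamped at an untold place. Deck surface z = -4 mm, x = -66 to 102, y = -50 to 125 mm.
- rail_nose (a point): Lower tip of the steel T rail, at deck (-53, 0, 12.5) mm, axes as the deck's: rounded and bevelled, here the pack's slot goes on. Flange 36 mm wide, deck z = 8.5 to 16.5 mm, on a web 20 mm wide. The rail is slippery: a pack not clicked in slides back off.
- catch_l (a joint): Sprung brass catch on the flange's +y side, 22 mm before the stop block's face (so at deck x = 30 +-20 mm), sticking 4.5 mm out. Value in m: 0 out, grows as it is pressed in. A passing pack presses it in about 2.5 mm, from some 26 to 1 mm before home; pushing by takes 10 to 20 N. Then it snaps out into the notch and the pack's front stands within 2 mm of the stop.
- catch_r (a joint): The like catch on the flange's -y side.
- contact (a joint): Sprung copper charging contact, 10 mm across, in the middle of the stop block's face, sticking 5 mm out. Value in m: 0 out, grows as the pack's front presses it in; about 0.003 when the pack is home.
- dock: The dock's white foot, fixed, up to 190 mm wide. Origin on the counter, straight below the deck's origin; its own -x side is the low one, where the pack goes on (facing to the robot's right, give or take 25 degrees).
- key_white_top (a point): Centre of the top of the white key (26 mm across, in a black collar 42 mm across and 6 mm lower), upper end of the dock's key column, on the deck 92 mm to the +y side of the rail. Axes as the deck's: z points out of the key, press against it.
- key_green_top (a point): Centre of the top of the green key, like the white one, middle of the column, 44 mm from each neighbour.
- key_blue_top (a point): Centre of the top of the blue key, like the white one, lower end of the column.
- key_white (a joint): Travel of the white key in m: 0 up, 0.006 fully down (5 N).
- key_green (a joint): Travel of the green key, the same.
- key_blue (a joint): Travel of the blue key, the same.
- soap_box: Bystander: closed green and white soap box, 98 x 68 x 34 mm, loose, origin under its centre.
- jar: Bystander: amber jar, 60 mm across, 70 mm tall, loose.
- tumbler: Bystander: white tumbler, 72 mm across, 100 mm tall, loose.
- lotion: Bystander: white lotion bottle, 60 mm across, 160 mm tall, loose.
- spanner: Bystander: steel spanner lying on the counter, loose.
- brush: Bystander: wooden brush lying on the counter, loose.
Things that resemble listed ones, but are neither listed nor needed, are in the scene too. Leave any pink look-alike of the pack alone.

How it is judged:
On the way, in this order (a step that is already met when the one before it is completed fails the run):
1. the pack is home on the rail, held by its catches (x of pack in the frame of deck between -0.026 and 0.026 m and y of pack in the frame of deck between -0.005 and 0.005 m and z of pack in the frame of deck between -0.005 and 0.005 m and angle between the x axis of pack and the x axis of deck, either way round below 0.12 rad and angle between the z axis of pack and the z axis of deck, either way round below 0.12 rad and value of joint each of catch_l, catch_r below 0.0015 m and value of joint contact above 0.001 m and value of joint each of key_white, key_blue, key_green below 0.002 m), for 0.3 s.
2. the white key is pressed fully down, the other two up, the pack home (x of pack in the frame of deck between -0.026 and 0.026 m and y of pack in the frame of deck between -0.005 and 0.005 m and z of pack in the frame of deck between -0.005 and 0.005 m and angle between the x axis of pack and the x axis of deck, either way round below 0.12 rad and angle between the z axis of pack and the z axis of deck, either way round below 0.12 rad and value of joint each of catch_l, catch_r below 0.0015 m and value of joint contact above 0.001 m and value of joint key_white above 0.004 m and value of joint each of key_blue, key_green below 0.002 m), for 0.05 s.
3. the blue key is pressed fully down, the other two up, the pack home (x of pack in the frame of deck between -0.026 and 0.026 m and y of pack in the frame of deck between -0.005 and 0.005 m and z of pack in the frame of deck between -0.005 and 0.005 m and angle between the x axis of pack and the x axis of deck, either way round below 0.12 rad and angle between the z axis of pack and the z axis of deck, either way round below 0.12 rad and value of joint each of catch_l, catch_r below 0.0015 m and value of joint contact above 0.001 m and value of joint key_blue above 0.004 m and value of joint each of key_white, key_green below 0.002 m), for 0.05 s.
4. the green key is pressed fully down, the other two up, the pack home (x of pack in the frame of deck between -0.026 and 0.026 m and y of pack in the frame of deck between -0.005 and 0.005 m and z of pack in the frame of deck between -0.005 and 0.005 m and angle between the x axis of pack and the x axis of deck, either way round below 0.12 rad and angle between the z axis of pack and the z axis of deck, either way round below 0.12 rad and value of joint each of catch_l, catch_r below 0.0015 m and value of joint contact above 0.001 m and value of joint key_green above 0.004 m and value of joint each of key_white, key_blue below 0.002 m), for 0.05 s.
At the end, for the whole second after the job is handed in: The pack is on the rail with both catches out in its notches (pressed in less than 1.5 mm), its front pressing the charging contact in by over 1 mm, its origin within 26 mm of the deck's along the rail, 5 mm across it and square to it, and 0.12 rad in direction, at rest; all three keys are up again (all of step 1 and linear speed of pack below 0.02 m/s); the robot touches nothing.
It fails at once if the pack is rammed into the dock with over 40 N (contact force between pack and dock above 40 N).
It fails at once if a key is pressed while the pack is not home (not (x of pack in the frame of deck between -0.026 and 0.026 m and y of pack in the frame of deck between -0.005 and 0.005 m and z of pack in the frame of deck between -0.005 and 0.005 m and angle between the x axis of pack and the x axis of deck, either way round below 0.12 rad and angle between the z axis of pack and the z axis of deck, either way round below 0.12 rad and value of joint each of catch_l, catch_r below 0.0015 m and value of joint contact above 0.001 m) and value of joint any of key_white, key_blue, key_green above 0.004 m).
It fails at once if two keys are down at once (value of joint each of key_white, key_blue above 0.004 m or value of joint each of key_white, key_green above 0.004 m or value of joint each of key_blue, key_green above 0.004 m).
It fails at once if another thing on the counter is moved by more than 30 mm (distance of any of soap_box, jar, tumbler, lotion, spanner, brush from where it was at the start of the episode above 0.03 m).
It also fails if it takes over 67 s, if anything falls off the work surface, if the arm or the gripper's body presses on something with over 40 N, if the wrist force passes 120 N, or if a joint passes its speed limit or range.

## Working session

There is one attempt and no reset: what is moved stays moved. The work goes in short steps, Python scripts to look and compute and a tool call to move; the robot and the scene stay as the last step left them, time stands still between calls to the robot, and variables do not carry over. Pictures are saved under pics/ and viewed, about 8 in all and at most 12, crops included, and the job is handed in when it is done.

Besides the shell and the picture viewer there is one more tool, called after "Call:" as name(argument=value, ...), one argument or row to a line, values as JSON. play_rows: Moves the arm, as the interface text tells. Its arguments: {"type":"object","properties":{"targets":{"type":"array"},"jaw":{"type":"number"},"grip_force":{"type":"number"}},"required":["targets"]}

```bash
mkdir -p pics
cat > h.py <<'E'
import numpy as np, cv2
from plant import env
def save(p,n): cv2.imwrite('pics/'+n,p['color'][:,:,::-1])
def proj(p,X):
    X=np.atleast_2d(X); c=X@np.array(p['R']).T+np.array(p['t']); q=c@np.array(p['intrinsics']).T; return q[:,:2]/q[:,2:]
def wristfix(p,o):
    T=np.array(p['tool_from_camera']); Rw=np.array(o['orientation'])@T[:3,:3]; tw=np.array(o['orientation'])@T[:3,3]+np.array(o['position'])
    p['R']=Rw.T; p['t']=-Rw.T@tw; return p
def ray(p,uv):
    R=np.array(p['R']); c=-R.T@np.array(p['t']); d=R.T@np.linalg.solve(np.array(p['intrinsics']),[uv[0],uv[1],1.]); return c,d
def at_z(p,uv,z):
    c,d=ray(p,uv); return c+d*(z-c[2])/d[2]
def tri(l):
    A=np.zeros((3,3));b=np.zeros(3)
    for p,uv in l:
        c,d=ray(p,uv); d=d/np.linalg.norm(d); M=np.eye(3)-np.outer(d,d); A+=M;b+=M@c
    return np.linalg.solve(A,b)
E
python3 - <<'E'
from h import *
o=env.get_obs(); print(o)
ps={n:env.camera(n) for n in('scene','side')}
w=env.camera('wrist');wristfix(w,o);ps['wrist']=w
ims=[]
for n,p in ps.items():
    save(p,n+'0.png'); print(n,np.round(-np.array(p['R']).T@np.array(p['t']),3))
    for q in('pack','deck','dock','key_white_top','key_green_top','key_blue_top','catch_l','contact','rail_nose','pack_notch','soap_box','jar','tumbler','lotion','spanner','brush'):
        try: r=env.boxes_of(p,q); print(q,[(np.round(x['uv']).astype(int).tolist(),round(x['p'],2)) for x in r[:4]])
        except Exception as e: print(q,e)
cv2.imwrite('pics/both.png',cv2.resize(np.vstack([p['color'] for p in (ps['scene'],)])[:,:,::-1],(800,600)))
cv2.imwrite('pics/sideL.png',cv2.resize(ps['side']['color'][:,:,::-1],(800,600)))
E
```

```text
{'time_s': 0.0, 'joints': array([-1.33300310e+00,  2.38760418e-01, -1.42718104e-02,  1.31919418e+00,
        1.15988699e-05,  1.57082563e+00]), 'joint_vel': array([ 2.45900938e-05,  1.88464880e-03, -4.36596194e-04, -2.59386333e-05,
        2.03426354e-04, -4.15989107e-05]), 'joint_torque': array([ 1.12537648e-03, -5.38770568e+01,  3.46439230e+01,  1.82041421e-02,
        4.77936180e-05, -3.30016718e-06]), 'position': array([ 0.12356366, -0.50977879,  0.2050815 ]), 'orientation': array([[ 9.71867070e-01,  2.35529811e-01, -3.25594248e-04],
       [ 2.35530035e-01, -9.71866073e-01,  1.39256665e-03],
       [ 1.15569568e-05, -1.43007690e-03, -9.99998977e-01]]), 'force': array([ 0.0110547 ,  1.14384414, -0.3049615 ]), 'moment': array([ 0.01817611,  0.02288782, -0.02953351]), 'grip_width': 0.08543173100593107}
scene [ 1.481 -0.012  0.914]
pack [([166, 184], 0.81), ([202, 231], 0.64), ([198, 279], 0.53), ([124, 272], 0.36)]
deck [([340, 199], 0.66)]
dock [([341, 216], 0.71)]
key_white_top [([341, 169], 0.41)]
key_green_top [([325, 180], 0.59), ([422, 217], 0.18)]
key_blue_top []
catch_l []

[... 394 characters left out ...]
31], 0.69), ([221, 381], 0.69)]
key_white_top []
key_green_top []
key_blue_top [([283, 238], 0.5)]
catch_l []
contact [([244, 262], 0.28)]
rail_nose [([246, 240], 0.77)]
pack_notch [([347, 194], 0.98), ([430, 208], 0.69)]
soap_box [([410, 172], 0.73), ([178, 342], 0.63)]
jar [([297, 162], 0.68)]
tumbler [([347, 136], 0.91)]
lotion [([218, 380], 0.71), ([296, 128], 0.67), ([407, 173], 0.65), ([343, 189], 0.6)]
spanner [([219, 381], 0.74)]
brush [([175, 343], 0.83), ([345, 192], 0.68)]
wrist [ 0.2   -0.491  0.373]
pack []
deck []
dock []
key_white_top []
key_green_top []
key_blue_top []
catch_l []
contact []
rail_nose []
pack_notch []
soap_box []
jar []
tumbler []
lotion []
spanner []
brush []
```

View pics/both.png

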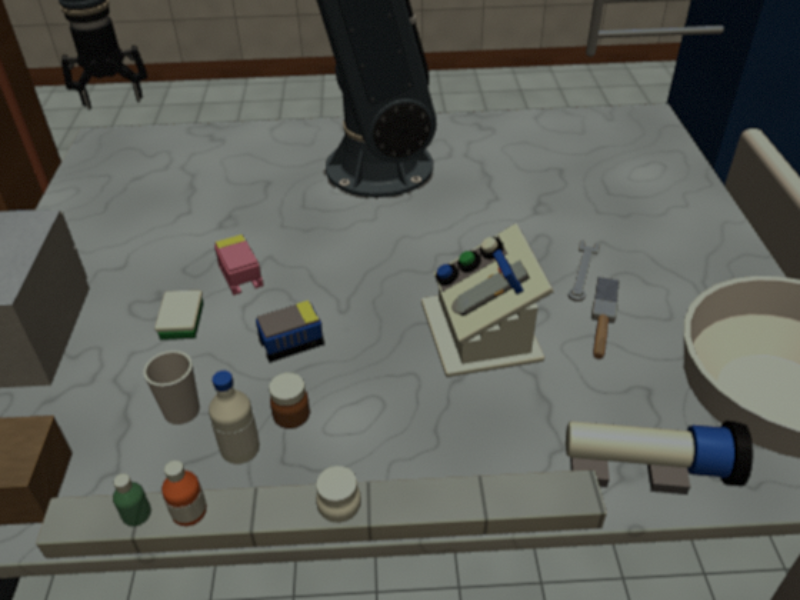

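View pics/sideL.png

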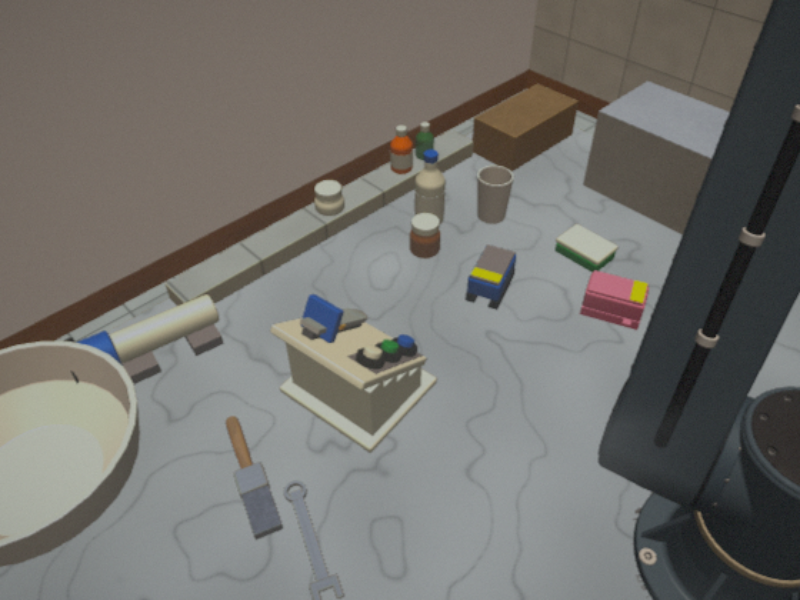

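```bash
cat >> h.py <<'E'
from scipy.optimize import least_squares, minimize
from scipy.spatial.transform import Rotation as Ro
def Rz(a): return Ro.from_euler('z',a).as_matrix()
def deckR(yaw): return Rz(yaw)@Ro.from_euler('y',-30,degrees=True).as_matrix()
def deckpt(x,P): return np.atleast_2d(P)@deckR(x[2]).T+np.array([x[0],x[1],.112])
BOX=np.array([[i*.05,j*.03,k*.06] for i in(-1,1) for j in(-1,1) for k in(0,1)])
def packpt(x,P): return np.atleast_2d(P)@Rz(x[2]).T+np.array([x[0],x[1],0])
def iou_fit(obs,x0):
    def cost(x):
        c=0
        for p,m in obs:
            h=cv2.convexHull((proj(p,packpt(x,BOX))*16).astype(np.int32)); im=np.zeros(m.shape,np.uint8); cv2.fillConvexPoly(im,h,1,cv2.LINE_8,4)
            c+=1-(im.astype(bool)&m).sum()/max(1,(im.astype(bool)|m).sum())
        return c
    best=min((minimize(cost,[x0[0],x0[1],x0[2]+d],method='Nelder-Mead',options=dict(initial_simplex=[[x0[0],x0[1],x0[2]+d],[x0[0]+.015,x0[1],x0[2]+d],[x0[0],x0[1]+.015,x0[2]+d],[x0[0],x0[1],x0[2]+d+.2]])) for d in(-.3,0,.3)),key=lambda r:r.fun)
    return best.x,best.fun
E
python3 - <<'E'
from h import *
s=env.camera('scene');d=env.camera('side')
obs=[]
for p,uv in((s,(202,231)),(d,(342,190))):
    r=[x for x in env.regions_of(p,'pack') if np.hypot(*(np.array(x['uv'])-uv))<12]
    print([(x['uv'],x['p'],x['mask'].sum()) for x in r])
    if r: obs.append((p,np.array(r[0]['mask'])))
a=at_z(s,(202,231),.03); b=at_z(d,(342,190),.03); print('pack c',a,b)
# stripe end
st=at_z(s,np.array((309,313))/1.4286,.06); print('stripe',st)
yaw=np.arctan2(st[1]-a[1],st[0]-a[0])
print(yaw,iou_fit(obs,[a[0],a[1],yaw]))
k=1/1.42857
S=[((551,291),(.102,-.05,-.004)),((446,333),(-.066,-.05,-.004)),((516,228),(.102,.125,-.004)),((455,304),(-.053,0,.0125))]
D=[((425,358),(-.066,.125,-.004)),((367,384),(.102,.125,-.004)),((273,330),(.102,-.05,-.004))]
f=lambda x:np.concatenate([proj(p,deckpt(x,P))[0]-np.array(uv)*k for p,l in((s,S),(d,D)) for uv,P in l])
r=least_squares(f,[.4,.2,1.4],loss='soft_l1');print(r.x,np.degrees(r.x[2]),np.round(r.fun.reshape(-1,2),1))
E
```

```text
[([203.8, 231.4], 0.71, np.int64(1390))]
[([345.1, 192.3], 0.81, np.int64(1023))]
pack c [ 0.55528011 -0.17127969  0.03      ] [ 0.56698528 -0.17416894  0.03      ]
stripe [ 0.54757275 -0.13380819  0.06      ]
1.7736529786976767 (array([ 0.55720665, -0.16891459,  1.99353721]), np.float64(0.26607924113867254))
[0.58443693 0.15412056 1.71778125] 98.42161561977936 [[-0.1 -3.7]
 [ 7.9  4.1]
 [-0.4 -5.1]
 [-2.3  2.9]
 [ 3.1  0.8]
 [-0.8  0.5]
 [-0.5 -2.9]]
```

```bash
cat >> h.py <<'E'
def rel(pos,R):
    o=env.get_obs(); R0=np.array(o['orientation']); d=R0.T@(np.array(pos)-o['position']); w=Ro.from_matrix(R0.T@R).as_rotvec()
    print('REL',np.round(np.r_[d,w],4).tolist(),'F',np.round(o['force'],1),'w',round(o['grip_width'],4),'t',round(o['time_s'],2)); return d,w
def down(az): 
    x=np.array([np.cos(az),np.sin(az),0]); z=np.array([0,0,-1.]); return np.c_[x,np.cross(z,x),z]
E
python3 - <<'E'
from h import *
w=env.camera('wrist'); print(np.round(w['tool_from_camera'],3), w['intrinsics'])
a=1.9
rel([.557-.05*np.cos(a),-.169-.05*np.sin(a),.2],down(a))
E
```

```text
[[ 0.001 -0.95  -0.312  0.079]
 [ 1.     0.001  0.    -0.001]
 [-0.    -0.312  0.95  -0.168]
 [ 0.     0.     0.     1.   ]] [[292.96017893   0.         278.66540342]
 [  0.         292.96017893 208.09266991]
 [  0.           0.           1.        ]]
REL [0.5061, -0.1797, 0.0057, -0.0001, -0.0, -1.6622] F [ 0.8 -0.1  0.1] w 0.0852 t 2.8
```

Call:
play_rows(
  targets=[
    [0.04,-0.02,0,0,0,-0.12],
    [0.08,-0.04,0,0,0,-0.24],
    [0.12,-0.055,0,0,0,-0.36],
    [0.155,-0.07,0,0,0,-0.48],
    [0.19,-0.09,0,0,0,-0.6],
    [0.23,-0.105,0,0,0,-0.72],
    [0.265,-0.12,0,0,0,-0.84],
    [0.3,-0.14,0,0,0,-0.96],
    [0.34,-0.155,0,0,0,-1.08],
    [0.375,-0.175,0,0,0,-1.2],
    [0.41,-0.19,0,0,0,-1.32],
    [0.45,-0.205,0,0,0,-1.44],
  ],
)

```text
time_s: 3.8
position: [0.5128, -0.2038, 0.206]
orientation: [[-0.113, 0.994, 0.0], [0.994, 0.113, -0.0], [-0.0, 0.0, -1.0]]
force: [0.6, -0.6, 1.0]
grip_width: 0.0854
```

Run:
```python
from h import *
a=1.9
rel([.557,-.169,.2],down(a)); print(env.get_obs()['joints'])
```

```text
REL [0.0296, 0.0479, 0.006, 0.0001, 0.0002, -0.2159] F [ 0.6 -0.6  1. ] w 0.0854 t 3.8
[-3.78256366e-01  2.84176112e-01  5.06824085e-02  1.33713854e+00
 -9.05290030e-05  1.07928069e+00]
```

Call:
play_rows(
  targets=[
    [0.015,0.025,0.006,0,0,-0.11],
    [0.03,0.048,0.006,0,0,-0.216],
    [0.03,0.048,0.006,0,0,-0.216],
    [0.03,0.048,0.006,0,0,-0.216],
  ],
)

```text
time_s: 4.13
position: [0.5578, -0.1675, 0.1994]
orientation: [[-0.325, 0.946, -0.001], [0.946, 0.325, 0.0], [0.0, -0.001, -1.0]]
force: [0.2, 0.1, 1.2]
grip_width: 0.0857
```

Run:
```python
from h import *
o=env.get_obs(); w=wristfix(env.camera('wrist'),o); save(w,'w1.png')
import pickle; pickle.dump((w,o),open('w1.pkl','wb'))
for r in env.regions_of(w,'pack')[:3]:
    m=np.array(r['mask']); print(r['uv'],r['p'],m.sum(), iou_fit([(w,m)],[.557,-.169,1.9]))
print(np.round(proj(w,packpt([.557,-.169,1.9],BOX))))
```

```text
[97.7, 217.9] 0.8 5867 (array([ 0.557, -0.169,  1.6  ]), np.float64(1.0))
[280.1, 183.8] 0.69 4748 (array([ 0.55598426, -0.1677481 ,  1.93147486]), np.float64(0.11302073603586771))
[[301. 216.]
 [305. 234.]
 [256. 216.]
 [252. 234.]
 [303. 140.]
 [307. 145.]
 [254. 139.]
 [249. 145.]]
```

View pics/w1.png

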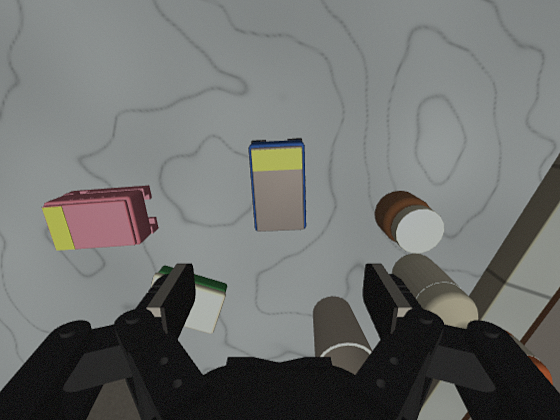

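Run:
```python
from h import *
import pickle; w,o=pickle.load(open('w1.pkl','rb'))
c=w['color'].astype(int); sub=np.zeros(c.shape[:2],bool); sub[120:250,230:330]=1
m=sub&(c[...,2]-c[...,0]>25)&(c[...,2]-c[...,1]>15)
h=cv2.convexHull(np.argwhere(m)[:,::-1].astype(np.int32)); box=cv2.boxPoints(cv2.minAreaRect(h)); print(m.sum(),box)
yel=sub&(c[...,0]-c[...,2]>60); print('yel',cv2.boxPoints(cv2.minAreaRect(np.argwhere(yel)[:,::-1].astype(np.int32))))
q=np.array([at_z(w,u,.06) for u in ((249,144.5),(304.5,144.5),(306,231.5),(254.5,231.5))]); print(q)
f=q[:2].mean(0);b=q[2:].mean(0); ce=q.mean(0); yaw=np.arctan2(*(f-b)[1::-1]); print(ce,yaw,np.linalg.norm(f-b),np.linalg.norm(q[0]-q[1]),np.linalg.norm(q[2]-q[3]))
rel([ce[0],ce[1],.017],down(yaw))
```

```text
621 [[248.37265 141.94281]
 [303.61008 139.64127]
 [307.28598 227.8631 ]
 [252.04855 230.16464]]
yel [[250.95479 150.04979]
 [300.9842  147.66743]
 [301.96838 168.33485]
 [251.93896 170.71721]]
[[ 0.51214663 -0.13135768  0.06      ]
 [ 0.56620641 -0.11273545  0.06      ]
 [ 0.60185028 -0.2028715   0.06      ]
 [ 0.54668741 -0.22189697  0.06      ]]
[ 0.55672268 -0.1672154   0.06      ] 1.9413126414510469 0.0969142200907876 0.05717733323293361 0.05835161718008691
REL [0.0015, 0.0008, 0.1829, -0.0006, 0.0001, -0.0428] F [-0.1 -0.5  0.1] w 0.0855 t 4.23
```

Call:
play_rows(
  targets=[
    [0.0015,0.001,0.04,0,0,-0.043],
    [0.0015,0.001,0.08,0,0,-0.043],
    [0.0015,0.001,0.12,0,0,-0.043],
    [0.0015,0.001,0.15,0,0,-0.043],
    [0.0015,0.001,0.17,0,0,-0.043],
    [0.0015,0.001,0.183,0,0,-0.043],
    [0.0015,0.001,0.183,0,0,-0.043],
  ],
)

```text
time_s: 4.82
position: [0.554, -0.1678, 0.0145]
orientation: [[-0.359, 0.933, -0.005], [0.933, 0.359, 0.001], [0.003, -0.004, -1.0]]
force: [-0.5, 0.3, 1.1]
grip_width: 0.0852
```

Call:
play_rows(
  targets=[
    [0,0,0,0,0,0],
    [0,0,0,0,0,0],
    [0,0,0,0,0,0],
    [0,0,0,0,0,0],
    [0,0,0,0,0,0],
    [0,0,0,0,0,0],
    [0,0,0,0,0,0],
    [0,0,0,0,0,0],
  ],
  jaw=0.04,
  grip_force=60,
)

```text
time_s: 5.48
position: [0.5548, -0.1685, 0.0164]
orientation: [[-0.359, 0.933, -0.002], [0.933, 0.359, -0.001], [0.0, -0.003, -1.0]]
force: [-2.2, -1.7, 6.6]
grip_width: 0.0578
```

```bash
cat >> h.py <<'E'
def toolR(yaw,tilt=np.pi/6): # tool x = deck x, tool z = -deck z
    D=Rz(yaw)@Ro.from_euler('y',-tilt).as_matrix(); return np.c_[D[:,0],-D[:,1],-D[:,2]]
DK=[.5844,.1541,1.7178]
E
python3 - <<'E'
from h import *
P=deckpt(DK,[-.110,0,.120+.0164])[0]; print(P)
rel(P,toolR(DK[2]))
E
```

```text
[ 0.60834318 -0.00759975  0.17512587]
REL [0.1311, 0.1073, -0.159, -0.0601, 0.5214, 0.2142] F [-2.2 -1.7  6.6] w 0.0578 t 5.48
```

Call:
play_rows(
  targets=[
    [0,0,-0.015,0,0,0],
    [0,0,-0.045,0,0,0],
    [0,0,-0.085,0,0,0],
    [0,0,-0.12,0,0,0],
  ],
)

```text
time_s: 5.82
position: [0.5544, -0.1685, 0.1385]
orientation: [[-0.358, 0.934, -0.003], [0.934, 0.358, -0.001], [0.0, -0.003, -1.0]]
force: [0.3, -0.9, -4.4]
grip_width: 0.058
```

Call:
play_rows(
  targets=[
    [0.02,0.018,-0.01,-0.01,0.087,0.036],
    [0.045,0.036,-0.015,-0.02,0.174,0.071],
    [0.066,0.054,-0.02,-0.03,0.26,0.107],
    [0.088,0.072,-0.025,-0.04,0.35,0.143],
    [0.11,0.09,-0.03,-0.05,0.435,0.178],
    [0.131,0.107,-0.037,-0.06,0.521,0.214],
    [0.131,0.107,-0.037,-0.06,0.521,0.214],
    [0.131,0.107,-0.037,-0.06,0.521,0.214],
    [0.131,0.107,-0.037,-0.06,0.521,0.214],
  ],
)

```text
time_s: 6.57
position: [0.6073, -0.0085, 0.1752]
orientation: [[-0.127, 0.989, -0.073], [0.858, 0.147, 0.492], [0.498, -0.0, -0.867]]
force: [0.3, -0.6, -4.9]
grip_width: 0.0578
```

Run:
```python
from h import *
o=env.get_obs(); w=wristfix(env.camera('wrist'),o); save(w,'w2.png')
import pickle; pickle.dump((w,o),open('w2.pkl','wb'))
for q in('rail_nose','key_white_top','key_green_top','key_blue_top','contact','catch_l','pack_notch'):
    print(q,[(np.round(x['uv'],1).tolist(),round(x['p'],2)) for x in env.boxes_of(w,q)[:3]])
print(np.round(proj(w,deckpt(DK,[[-.066,-.05,-.004],[-.066,.125,-.004],[.102,.125,-.004],[-.053,0,.0125]]))))
```

```text
rail_nose [([246.8, 70.5], 0.86)]
key_white_top [([179.5, 17.5], 0.79)]
key_green_top [([185.7, 74.2], 0.68)]
key_blue_top [([189.5, 123.2], 0.98)]
contact []
catch_l [([263.0, 41.0], 0.43)]
pack_notch [([278.7, 256.6], 0.57)]
[[329. 148.]
 [160. 148.]
 [136. -51.]
 [281. 136.]]
```

View pics/w2.png

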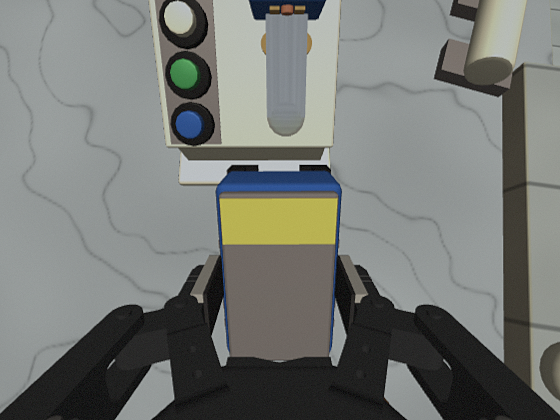

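Run:
```python
from h import *
im=cv2.imread('pics/w2.png')[0:180,130:350]; cv2.imwrite('pics/w2c.png',cv2.resize(im,None,fx=3.333,fy=3.333,interpolation=cv2.INTER_CUBIC))
```

```text
(no output)
```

View pics/w2c.png

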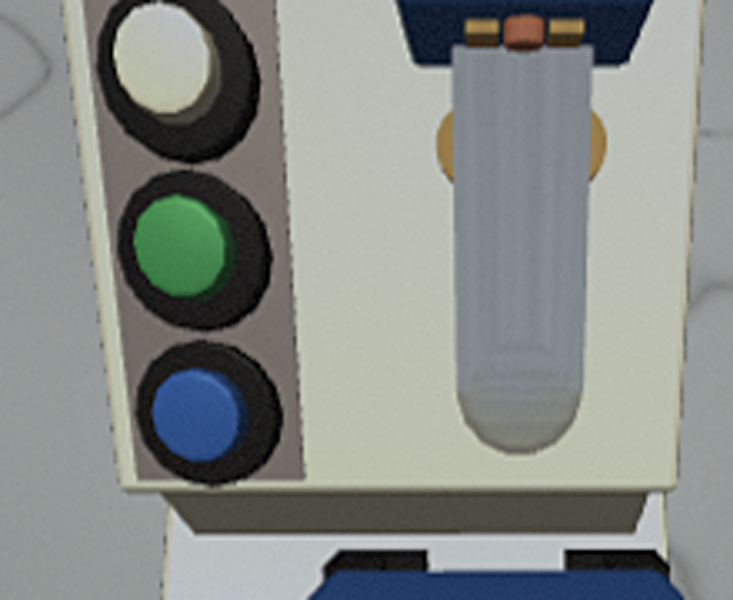

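Run:
```python
from h import *
import pickle; w,o=pickle.load(open('w2.pkl','rb'))
cv=lambda c:np.array([130+c[0]/3.333-.35,c[1]/3.333-.35])
pts=[((120,487),(-.066,.125,-.004)),((676,486),(-.066,-.05,-.004)),((520,453),(-.053,0,.0105))]
lines=[((66,0),.125,-.004),((704,0),-.05,-.004),((456,180),.018,.0165),((459,390),.018,.0165),((589,180),-.018,.0165),((583,390),-.018,.0165)]
def f(x,full=False):
    if full: Rm=deckR(x[2])@Ro.from_rotvec(x[4:7]).as_matrix(); T=lambda P:np.atleast_2d(P)@Rm.T+np.array([x[0],x[1],.112+x[3]])
    else: T=lambda P:deckpt(x,P)
    r=[(proj(w,T(P))[0]-cv(c)) for c,P in pts]
    out=list(np.concatenate(r))
    for c,y,z in lines:
        a,b=proj(w,T([[-.06,y,z],[.08,y,z]])); n=np.array([b[1]-a[1],a[0]-b[0]]);n/=np.linalg.norm(n); out.append(n@(cv(c)-a))
    return np.array(out)
r=least_squares(f,DK); print(r.x.round(4),r.fun.round(1))
r2=least_squares(lambda x:np.r_[f(x,True),x[3]/.001,x[4:7]/.005],np.r_[r.x,0,0,0,0]); print('full',r2.x.round(4),r2.fun.round(1))
x=r.x; D=deckR(x[2])
def on(c,z):
    cc,d=ray(w,cv(c)); n=D[:,2]; O=np.array([x[0],x[1],.112])+n*z; t=n@(O-cc)/(n@d); return (D.T@(cc+d*t-np.array([x[0],x[1],.112]))).round(4)
print('stop foot',on((522,65),-.004),on((415,65),-.004),on((630,65),-.004),'catch',on((440,145),.0125),on((604,145),.0125))
for z in (.008,.012,.016,.02): print(z,on((160,57),z),on((180,246),z),on((197,414),z))
# pack in tool frame: top front corners of yellow/blue
T=np.array(w['tool_from_camera']);
R0=np.array(o['orientation']);
def tool(uv,z):
    cc,d=ray(w,uv); c=R0.T@(cc-o['position']); e=R0.T@d; return (c+e*(z-c[2])/e[2]).round(4)
z=.0164-.06
print('pack top pts(tool)',[tool(u,z) for u in((219,195),(337,195),(223,245),(335,245))])
```

```text
[0.5887 0.1568 1.715 ] [-0.7 -0.1  0.9  0.8 -0.1 -1.3 -1.6  1.4 -0.3 -0.6  0.6  0.5]
full [ 5.8860e-01  1.5720e-01  1.7151e+00 -1.1000e-03 -1.1000e-03  3.0000e-04
  6.0000e-04] [-0.2  0.   0.7  0.8 -0.1 -1.2 -1.1  1.  -0.3 -0.6  0.4  0.3 -1.1 -0.2
  0.1  0.1]
stop foot [ 0.0485  0.0002 -0.004 ] [ 0.0484  0.0296 -0.004 ] [ 0.0486 -0.0295 -0.004 ] catch [0.0257 0.0221 0.0125] [ 0.0258 -0.0216  0.0125]
0.008 [0.047  0.0959 0.008 ] [0.0014 0.0951 0.008 ] [-0.0436  0.0946  0.008 ]
0.012 [0.0459 0.0947 0.012 ] [0.0009 0.0939 0.012 ] [-0.0435  0.0934  0.012 ]
0.016 [0.0449 0.0935 0.016 ] [0.0005 0.0927 0.016 ] [-0.0433  0.0922  0.016 ]
0.02 [0.0438 0.0923 0.02  ] [0.     0.0915 0.02  ] [-0.0431  0.091   0.02  ]
pack top pts(tool) [array([ 0.0457, -0.027 , -0.0436]), array([ 0.0458,  0.0248, -0.0436]), array([ 0.0216, -0.0267, -0.0436]), array([ 0.0217,  0.0253, -0.0436])]
```

```bash
cat >> h.py <<'E'
DK=[.5887,.1568,1.715]
GZ=.0164
def go(x,y=-.0007,z=0): return rel(deckpt(DK,[x,y,z+GZ])[0],toolR(DK[2]))
def where():
    o=env.get_obs(); D=deckR(DK[2]); p=D.T@(np.array(o['position'])-[DK[0],DK[1],.112]); print('pack deck mm',np.round((p-[0,0,GZ])*1e3,2),'rot',np.round(Ro.from_matrix(toolR(DK[2]).T@o['orientation']).as_rotvec(),4),'Fdeck',np.round(D.T@o['force'],1),'w',round(o['grip_width'],4),'t',round(o['time_s'],2))
E
python3 - <<'E'
from h import *
where(); go(-.125)
E
```

```text
pack deck mm [-111.73    5.18  121.47] rot [ 0.0012 -0.0007 -0.0023] Fdeck [-2.2  0.7 -3.4] w 0.0578 t 6.97
REL [-0.0132, 0.006, 0.1215, -0.0012, 0.0007, 0.0023] F [-0.6 -0.3 -4.1] w 0.0578 t 6.97
```

Call:
play_rows(
  targets=[
    [-0.013,0.006,0.03,-0.001,0.001,0.002],
    [-0.013,0.006,0.06,-0.001,0.001,0.002],
    [-0.013,0.006,0.09,-0.001,0.001,0.002],
    [-0.013,0.006,0.11,-0.001,0.001,0.002],
    [-0.013,0.006,0.1215,-0.001,0.001,0.002],
    [-0.013,0.006,0.1215,-0.001,0.001,0.002],
    [-0.013,0.006,0.1215,-0.001,0.001,0.002],
    [-0.013,0.006,0.1215,-0.001,0.001,0.002],
  ],
)

```text
time_s: 7.63
position: [0.6068, 0.0413, 0.0647]
orientation: [[-0.125, 0.99, -0.071], [0.857, 0.144, 0.495], [0.5, 0.001, -0.866]]
force: [0.4, -0.6, -4.6]
grip_width: 0.058
```

Run:
```python
from h import *
where(); go(-.105); o=env.get_obs(); s=env.camera('side'); w=wristfix(env.camera('wrist'),o); save(w,'w3.png')
a=s['color'][150:290,180:340][:,:,::-1]; cv2.imwrite('pics/s3.png',np.vstack([cv2.resize(a,(400,350),interpolation=cv2.INTER_CUBIC),cv2.resize(w['color'][0:200,130:400][:,:,::-1],(400,296),interpolation=cv2.INTER_CUBIC)][:2])[:600])
```

```text
pack deck mm [-124.85   -1.29    1.05] rot [-0.0009 -0.0003 -0.0008] Fdeck [-2.9 -0.4 -3.7] w 0.058 t 7.63
REL [0.0199, -0.0006, 0.001, 0.0009, 0.0003, 0.0008] F [ 0.4 -0.6 -4.6] w 0.058 t 7.63
```

View pics/s3.png

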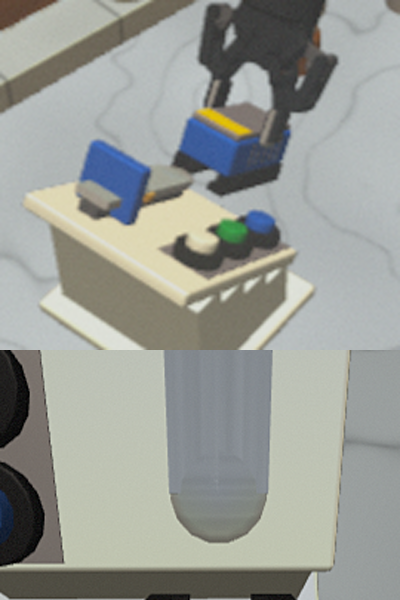

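Run:
```python
from h import *
im=cv2.imread('pics/w3.png'); a=im[60:260,200:360]; cv2.imwrite('pics/w3c.png',cv2.resize(a,None,fx=3,fy=3,interpolation=cv2.INTER_CUBIC))
```

```text
(no output)
```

View pics/w3c.png

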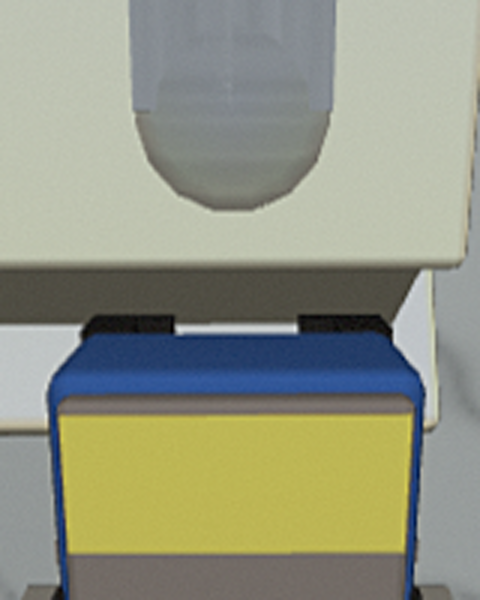

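Call:
play_rows(
  targets=[
    [0.005,-0.001,0.001,0.001,0,0.001],
    [0.01,-0.001,0.001,0.001,0,0.001],
    [0.016,-0.001,0.001,0.001,0,0.001],
    [0.022,-0.001,0.001,0.001,0,0.001],
    [0.022,-0.001,0.001,0.001,0,0.001],
  ],
)

```text
time_s: 8.15
position: [0.6033, 0.0615, 0.0761]
orientation: [[-0.126, 0.99, -0.071], [0.857, 0.144, 0.495], [0.5, 0.002, -0.866]]
force: [-0.2, 0.3, -4.3]
grip_width: 0.0573
```

```bash
python3 -c "
from h import *
where(); go(-.095,-.0004)"
```

```text
pack deck mm [-101.43   -0.71    0.7 ] rot [-0.0013 -0.0004 -0.001 ] Fdeck [-1.9  0.1 -3.9] w 0.0573 t 8.15
REL [0.0064, -0.0003, 0.0007, 0.0013, 0.0004, 0.001] F [-0.2  0.3 -4.3] w 0.0573 t 8.15
```

Call:
play_rows(
  targets=[
    [0.002,-0.0003,0.001,0.001,0,0.001],
    [0.004,-0.0003,0.001,0.001,0,0.001],
    [0.006,-0.0003,0.001,0.001,0,0.001],
    [0.008,-0.0003,0.001,0.001,0,0.001],
    [0.01,-0.0003,0.001,0.001,0,0.001],
  ],
)

```text
time_s: 8.57
position: [0.6016, 0.0706, 0.0803]
orientation: [[-0.124, 0.99, -0.072], [0.857, 0.144, 0.495], [0.5, 0.0, -0.866]]
force: [0.5, -0.1, -4.2]
grip_width: 0.0579
```

```bash
python3 -c "
from h import *
where(); go(-.075,-.0004)"
```

```text
pack deck mm [-91.34  -0.43  -0.3 ] rot [-0.0003 -0.0004  0.    ] Fdeck [-2.3 -0.4 -3.5] w 0.0579 t 8.57
REL [0.0163, -0.0, -0.0003, 0.0003, 0.0004, -0.0] F [ 0.5 -0.1 -4.2] w 0.0579 t 8.57
```

No contact at all with the pack 12 mm onto the nose; continue.

Call:
play_rows(
  targets=[
    [0.003,0,-0.0002,0,0,0],
    [0.006,0,-0.0003,0,0,0],
    [0.009,0,-0.0003,0,0,0],
    [0.012,0,-0.0003,0,0,0],
    [0.015,0,-0.0003,0,0,0],
    [0.018,0,-0.0003,0,0,0],
  ],
)

```text
time_s: 9.07
position: [0.5993, 0.0862, 0.0897]
orientation: [[-0.124, 0.99, -0.072], [0.857, 0.144, 0.495], [0.5, 0.0, -0.866]]
force: [1.0, -0.0, -4.8]
grip_width: 0.0579
```

```bash
python3 -c "
from h import *
where(); go(-.040,-.0004)"
```

```text
pack deck mm [-7.3e+01 -3.7e-01 -5.0e-02] rot [-0.0001 -0.0004  0.    ] Fdeck [-2.6 -0.9 -4.1] w 0.0579 t 9.07
REL [0.033, 0.0, -0.0001, 0.0001, 0.0004, -0.0] F [ 1.  -0.  -4.8] w 0.0579 t 9.07
```

Call:
play_rows(
  targets=[
    [0.004,0,0,0,0,0],
    [0.008,0,0,0,0,0],
    [0.012,0,0,0,0,0],
    [0.016,0,0,0,0,0],
    [0.02,0,0,0,0,0],
    [0.024,0,0,0,0,0],
    [0.028,0,0,0,0,0],
    [0.032,0,0,0,0,0],
    [0.036,0,0,0,0,0],
    [0.036,0,0,0,0,0],
  ],
)

```text
time_s: 9.9
position: [0.5949, 0.1178, 0.1082]
orientation: [[-0.125, 0.99, -0.071], [0.857, 0.144, 0.495], [0.5, 0.001, -0.866]]
force: [-0.4, 0.1, -5.1]
grip_width: 0.0576
```

```bash
python3 -c "
from h import *
where(); go(-.02,-.0004)"
```

```text
pack deck mm [-36.12  -0.49   0.07] rot [-0.0004 -0.0002 -0.0007] Fdeck [-2.4  0.4 -4.5] w 0.0576 t 9.9
REL [0.0161, -0.0001, 0.0001, 0.0004, 0.0002, 0.0007] F [-0.4  0.1 -5.1] w 0.0576 t 9.9
```

Call:
play_rows(
  targets=[
    [0.0015,0,0,0,0,0],
    [0.003,0,0,0,0,0],
    [0.0045,0,0,0,0,0],
    [0.006,0,0,0,0,0],
    [0.0075,0,0,0,0,0],
    [0.009,0,0,0,0,0],
    [0.0105,0,0,0,0,0],
    [0.012,0,0,0,0,0],
    [0.0135,0,0,0,0,0],
  ],
)

```text
time_s: 10.65
position: [0.5937, 0.1272, 0.1144]
orientation: [[-0.124, 0.99, -0.07], [0.859, 0.143, 0.491], [0.496, 0.001, -0.868]]
force: [1.4, -10.3, -5.2]
grip_width: 0.0576
```

```bash
python3 -c "
from h import *
where()"
```

```text
pack deck mm [-24.76  -0.75   0.67] rot [-0.0012 -0.0042  0.0003] Fdeck [-11.6   0.1   0.7] w 0.0576 t 10.65
```

Call:
play_rows(
  targets=[
    [0.003,0,0.0003,0,0.002,0],
    [0.005,0,0.0003,0,0.004,0],
    [0.0065,0,0.0005,0,0.004,0],
    [0.008,0,0.0005,0,0.004,0],
    [0.0095,0,0.0005,0,0.004,0],
    [0.011,0,0.0005,0,0.004,0],
    [0.0125,0,0.0005,0,0.004,0],
    [0.014,0,0.0005,0,0.004,0],
    [0.0155,0,0.0005,0,0.004,0],
  ],
)

```text
time_s: 11.4
position: [0.5918, 0.1401, 0.1214]
orientation: [[-0.124, 0.99, -0.071], [0.858, 0.142, 0.494], [0.499, 0.0, -0.867]]
force: [-0.1, -2.5, -5.6]
grip_width: 0.058
```

```bash
python3 -c "
from h import *
where()"
```

```text
pack deck mm [-9.94 -0.65  0.24] rot [-0.0011 -0.0013  0.001 ] Fdeck [-5.   0.5 -3.6] w 0.058 t 11.4
```

Call:
play_rows(
  targets=[
    [0.001,0,0,0,0.001,0],
    [0.002,0,0,0,0.001,0],
    [0.003,0,0,0,0.001,0],
    [0.004,0,0,0,0.001,0],
    [0.005,0,0,0,0.001,0],
    [0.006,0,0,0,0.001,0],
    [0.007,0,0,0,0.001,0],
  ],
)

```text
time_s: 11.98
position: [0.5909, 0.146, 0.1249]
orientation: [[-0.123, 0.99, -0.071], [0.858, 0.142, 0.494], [0.499, 0.0, -0.866]]
force: [0.1, -1.8, -4.5]
grip_width: 0.0576
```

```bash
python3 -c "
from h import *
where()"
```

```text
pack deck mm [-3.14 -0.62  0.25] rot [-0.0011 -0.0009  0.0011] Fdeck [-3.8  0.2 -3. ] w 0.0576 t 11.98
```

Call:
play_rows(
  targets=[
    [0.001,0,0,0,0.001,0],
    [0.0015,0,0,0,0.001,0],
    [0.002,0,0,0,0.001,0],
    [0.0025,0,0,0,0.001,0],
    [0.003,0,0,0,0.001,0],
  ],
)

```text
time_s: 12.4
position: [0.5907, 0.147, 0.1256]
orientation: [[-0.123, 0.99, -0.07], [0.859, 0.141, 0.492], [0.497, -0.0, -0.868]]
force: [1.2, -11.4, -8.3]
grip_width: 0.0578
```

```bash
python3 -c "
from h import *
where()"
```

```text
pack deck mm [-1.86 -0.59  0.41] rot [-0.001  -0.0031  0.0021] Fdeck [-14.    0.4  -1.5] w 0.0578 t 12.4
```

Call:
play_rows(
  targets=[
    [0.002,0,0,0,0.002,0],
    [0.003,0,0,0,0.003,0],
    [0.0035,0,0,0,0.003,0],
    [0.004,0,0,0,0.003,0],
  ],
)

```text
time_s: 12.73
position: [0.5906, 0.1469, 0.1257]
orientation: [[-0.121, 0.99, -0.07], [0.861, 0.14, 0.489], [0.494, -0.001, -0.87]]
force: [1.5, -21.0, -12.1]
grip_width: 0.0577
```

```bash
python3 -c "
from h import *
where()"
```

```text
pack deck mm [-1.87 -0.48  0.5 ] rot [-0.0007 -0.0071  0.0041] Fdeck [-24.2   1.6   0. ] w 0.0577 t 12.73
```

Call:
play_rows(
  targets=[
    [-0.001,0,0,0,0.007,0],
    [-0.002,0,0,0,0.007,0],
    [-0.0025,0,0,0,0.007,0],
    [-0.003,0,0,0,0.007,0],
    [-0.003,0,0,0,0.007,0],
  ],
)

```text
time_s: 13.15
position: [0.591, 0.1447, 0.1244]
orientation: [[-0.121, 0.99, -0.071], [0.857, 0.14, 0.495], [0.5, -0.001, -0.866]]
force: [-0.6, -0.9, -5.3]
grip_width: 0.0577
```

```bash
python3 -c "
from h import *
where()"
```

```text
pack deck mm [-4.46 -0.55  0.49] rot [-0.0008  0.0003  0.0037] Fdeck [-3.3  0.7 -4.2] w 0.0577 t 13.15
```

Call:
play_rows(
  targets=[
    [-0.001,0,0,0,0,0],
    [-0.0015,0,0,0,0,0],
    [-0.002,0,0,0,0,0],
    [-0.002,0,0,0,0,0],
  ],
)

```text
time_s: 13.48
position: [0.5911, 0.1436, 0.1237]
orientation: [[-0.121, 0.99, -0.071], [0.857, 0.141, 0.496], [0.501, -0.001, -0.865]]
force: [-1.1, 4.0, -3.1]
grip_width: 0.0579
```

```bash
python3 -c "
from h import *
where(); o=env.get_obs(); w=wristfix(env.camera('wrist'),o); save(w,'w4.png')
for q in('catch_l','contact'): print(q,[(x['uv'],x['p']) for x in env.boxes_of(w,q)[:3]])
cv2.imwrite('pics/w4c.png',cv2.resize(w['color'][0:260,150:410][:,:,::-1],None,fx=2.3,fy=2.3))"
```

```text
pack deck mm [-5.77 -0.49  0.41] rot [-0.0007  0.0015  0.0033] Fdeck [ 2.   0.5 -4.8] w 0.0579 t 13.48
catch_l []
contact []
```

View pics/w4c.png

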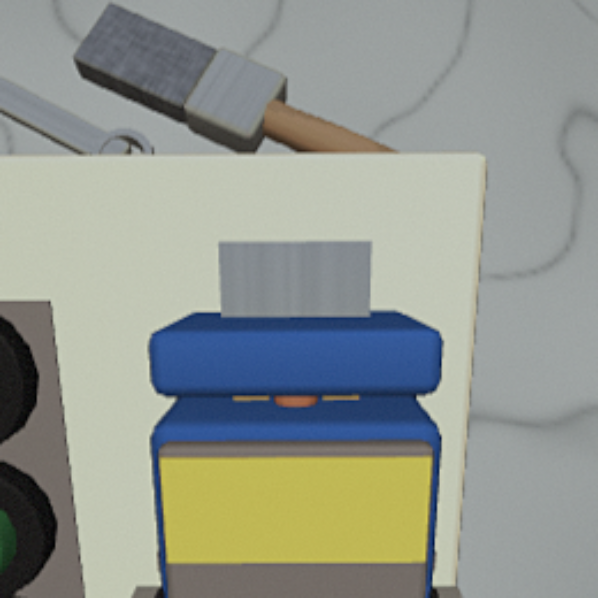

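Call:
play_rows(
  targets=[
    [-0.001,0,0,0,0,0],
    [-0.002,0,0,0,0,0],
    [-0.003,0,0,0,0,0],
    [-0.003,0,0,0,0,0],
  ],
)

```text
time_s: 13.97
position: [0.5916, 0.1417, 0.1228]
orientation: [[-0.122, 0.99, -0.071], [0.856, 0.141, 0.497], [0.503, -0.0, -0.865]]
force: [-1.9, 4.4, -0.4]
grip_width: 0.0582
```

```bash
python3 -c "
from h import *
where(); o=env.get_obs(); w=wristfix(env.camera('wrist'),o); save(w,'w5.png')"
```

```text
pack deck mm [-7.91 -0.67  0.68] rot [-0.0012  0.0029  0.0027] Fdeck [ 3.8  1.3 -2.6] w 0.0582 t 13.97
```

```bash
python3 -c "
from h import *
a,b,c=[cv2.imread('pics/'+n,0).astype(np.float32) for n in('w4.png','w5.png','w3.png')]
def sh(a,b,r): r0,r1,c0,c1=r; w=cv2.createHanningWindow((c1-c0,r1-r0),cv2.CV_32F); return cv2.phaseCorrelate(a[r0:r1,c0:c1],b[r0:r1,c0:c1],w)
P=(190,260,215,345); S=(95,175,210,345); K=(130,260,150,200)
print('pack',sh(a,b,P),'stop',sh(a,b,S)); print('pack w3->w4',sh(c,a,P))
for n in('w3.png','w4.png','w5.png'):
    im=cv2.imread('pics/'+n).astype(int); col=im[150:290,270:286].mean(1); y=col[:,1:].mean(1)-col[:,0]; r=np.where(y>50)[0]+150; print(n,'yellow rows',r.min() if len(r) else 0,r.max() if len(r) else 0)
"
```

```text
pack ((0.5169373838460416, 0.7899115226901117), 0.8104070902851874) stop ((0.24445083030693127, -3.797316314048558), 0.9040163704201027)
pack w3->w4 ((0.5490385781911442, 0.26317437836608804), 0.8243443051483406)
w3.png yellow rows 198 244
w4.png yellow rows 173 244
w5.png yellow rows 168 244
```

```bash
python3 -c "
from h import *
o=env.get_obs(); w=env.camera('wrist'); T=np.array(w['tool_from_camera']); K=np.array(w['intrinsics'])
def tl(uv,z):
    d=T[:3,:3]@np.linalg.solve(K,[*uv,1.]); c=T[:3,3]; return ((c+d*(z-c[2])/d[2])*1e3).round(1)
print('w3 housing front z18',tl((279,171.7),-.0016),'skirt z0',tl((279,165),.0164),'skirt z18',tl((279,165),-.0016))
print('w4 stop front top edge z48',tl((279,171.7),.0164-.048),'  tool x=-5.77')
print('bevel top z60',tl((279,192),.0164-.06))
im=cv2.imread('pics/w5.png'); cv2.imwrite('pics/w5c.png',cv2.resize(im[120:220,205:355],None,fx=5,fy=5,interpolation=cv2.INTER_CUBIC))
where()
"
```

```text
w3 housing front z18 [47.9 -0.7 -1.6] skirt z0 [48.6 -0.7 16.4] skirt z18 [51.7 -0.7 -1.6]
w4 stop front top edge z48 [ 53.7  -0.7 -31.6]   tool x=-5.77
bevel top z60 [ 47.1  -0.7 -43.6]
pack deck mm [-7.95 -0.65  0.69] rot [-0.0012  0.0027  0.0028] Fdeck [ 4.3  0.1 -3. ] w 0.0578 t 14.07
```

View pics/w5c.png

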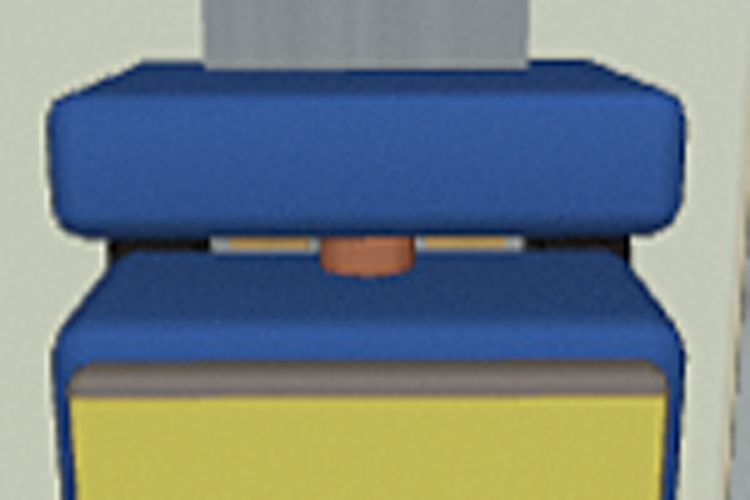

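Call:
play_rows(
  targets=[
    [0.0015,0,0.0002,0,-0.002,0],
    [0.003,0,0.0004,0,-0.002,0],
    [0.0045,0,0.0004,0,-0.002,0],
    [0.005,0,0.0004,0,-0.002,0],
  ],
)

```text
time_s: 14.4
position: [0.591, 0.1457, 0.1248]
orientation: [[-0.122, 0.99, -0.07], [0.858, 0.141, 0.495], [0.5, -0.0, -0.866]]
force: [-0.4, -2.6, -4.9]
grip_width: 0.0576
```

```bash
python3 -c "
from h import *
where()"
```

```text
pack deck mm [-3.4  -0.7   0.38] rot [-0.0013 -0.0006  0.003 ] Fdeck [-4.6  0.7 -3. ] w 0.0576 t 14.4
```

Call:
play_rows(
  targets=[
    [0.0015,0,0,0,0,0],
  ],
)

```text
time_s: 14.48
position: [0.5909, 0.1463, 0.1252]
orientation: [[-0.121, 0.99, -0.07], [0.858, 0.14, 0.493], [0.498, -0.001, -0.867]]
force: [-1.2, -3.6, -5.2]
grip_width: 0.0578
```

```bash
python3 -c "
from h import *
where()"
```

```text
pack deck mm [-2.64 -0.66  0.4 ] rot [-0.0012 -0.002   0.0034] Fdeck [-5.5  1.7 -2.8] w 0.0578 t 14.48
```

Call:
play_rows(
  targets=[
    [0.002,0,0,0,0,0],
  ],
)

```text
time_s: 14.57
position: [0.5907, 0.1469, 0.1256]
orientation: [[-0.121, 0.99, -0.07], [0.86, 0.14, 0.491], [0.496, -0.001, -0.868]]
force: [0.3, -11.4, -7.4]
grip_width: 0.0579
```

```bash
python3 -c "
from h import *
where()"
```

```text
pack deck mm [-1.91 -0.59  0.44] rot [-0.001  -0.0045  0.0041] Fdeck [-13.5   1.4  -0.7] w 0.0579 t 14.57
```

Call:
play_rows(
  targets=[
    [0.003,0,0,0,0,0],
  ],
)

```text
time_s: 14.65
position: [0.5907, 0.1468, 0.1257]
orientation: [[-0.12, 0.99, -0.07], [0.863, 0.139, 0.486], [0.491, -0.002, -0.871]]
force: [2.6, -21.0, -12.5]
grip_width: 0.0579
```

```bash
python3 -c "
from h import *
where()"
```

```text
pack deck mm [-1.96 -0.56  0.53] rot [-0.0008 -0.0105  0.0055] Fdeck [-24.6   0.4  -0.2] w 0.0579 t 14.65
```

```bash
python3 -c "
from h import *
o=env.get_obs(); w=wristfix(env.camera('wrist'),o); save(w,'w6.png'); where()
a=cv2.imread('pics/w6.png')[120:220,205:355]; s=env.camera('side')['color'][180:250,210:300][:,:,::-1]
cv2.imwrite('pics/w6c.png',np.vstack([cv2.resize(a,(480,320),interpolation=cv2.INTER_CUBIC),cv2.resize(s,(480,280),interpolation=cv2.INTER_CUBIC)]))
"
```

```text
pack deck mm [-2.1  -0.54  0.59] rot [-0.0008 -0.0113  0.0056] Fdeck [-17.6   0.8  -2.1] w 0.0578 t 14.7
```

View pics/w6c.png

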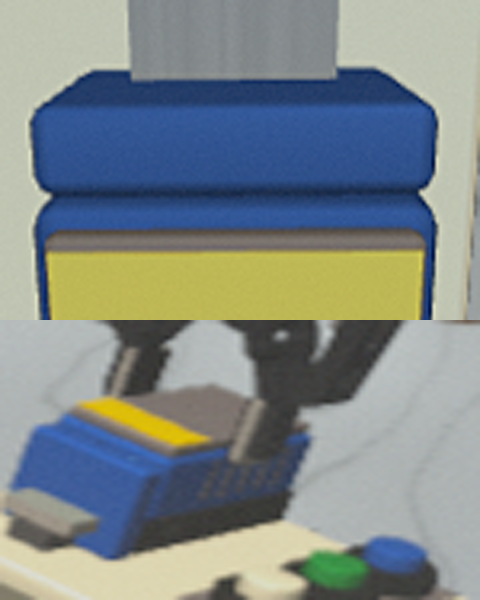

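Call:
play_rows(
  targets=[
    [-0.0005,0,0,0,0.011,0],
    [-0.0005,0,0,0,0.011,0],
    [-0.0005,0,0,0,0.011,0],
  ],
)

```text
time_s: 15.0
position: [0.5908, 0.1461, 0.1252]
orientation: [[-0.118, 0.99, -0.071], [0.858, 0.138, 0.495], [0.5, -0.002, -0.866]]
force: [-0.2, -2.7, -5.5]
grip_width: 0.0578
```

```bash
python3 -c "
from h import *
where()"
```

```text
pack deck mm [-2.86 -0.58  0.51] rot [-0.0008  0.0003  0.0061] Fdeck [-5.   0.6 -3.5] w 0.0578 t 15.0
```

Call:
play_rows(
  targets=[
    [-0.0007,0,0,0,0,0],
    [-0.0007,0,0,0,0,0],
  ],
)

```text
time_s: 15.17
position: [0.5909, 0.1456, 0.1249]
orientation: [[-0.119, 0.99, -0.071], [0.858, 0.138, 0.495], [0.5, -0.002, -0.866]]
force: [-0.2, -1.4, -5.3]
grip_width: 0.0576
```

```bash
python3 -c "
from h import *
where()"
```

```text
pack deck mm [-3.4  -0.56  0.47] rot [-0.0007  0.0004  0.006 ] Fdeck [-3.8  0.4 -3.9] w 0.0576 t 15.17
```

Call:
play_rows(
  targets=[
    [-0.0007,0,0,0,0,0],
    [-0.0007,0,0,0,0,0],
  ],
)

```text
time_s: 15.33
position: [0.591, 0.1452, 0.1246]
orientation: [[-0.119, 0.99, -0.071], [0.858, 0.138, 0.495], [0.5, -0.002, -0.866]]
force: [-0.7, -1.6, -5.7]
grip_width: 0.058
```

```bash
python3 -c "
from h import *
where()"
```

```text
pack deck mm [-3.93 -0.57  0.4 ] rot [-0.0007  0.0005  0.0057] Fdeck [-4.1  0.9 -4.2] w 0.058 t 15.33
```

Call:
play_rows(
  targets=[
    [0.0015,0,0.0002,0,0,-0.003],
    [0.003,0,0.0004,0,0,-0.006],
    [0.004,0,0.0004,0,0,-0.006],
    [0.004,0,0.0004,0,0,-0.006],
    [0.002,0,0.0004,0,0,-0.006],
  ],
)

```text
time_s: 15.75
position: [0.5908, 0.1466, 0.1252]
orientation: [[-0.125, 0.99, -0.071], [0.857, 0.143, 0.494], [0.499, 0.001, -0.866]]
force: [1.3, -1.8, -5.7]
grip_width: 0.0578
```

```bash
python3 -c "
from h import *
where(); save(env.camera('wrist'),'w7.png')"
```

```text
pack deck mm [-2.46 -0.64  0.22] rot [-0.001  -0.0008 -0.0002] Fdeck [-4.5 -1.  -4. ] w 0.0578 t 15.75
```

Call:
play_rows(
  targets=[
    [0,0,0,0,0,0],
  ],
  jaw=0.0595,
)

```text
time_s: 15.88
position: [0.5908, 0.1465, 0.125]
orientation: [[-0.125, 0.99, -0.071], [0.857, 0.143, 0.495], [0.5, 0.001, -0.866]]
force: [-0.1, -0.9, -6.2]
grip_width: 0.0595
```

```bash
cat >> h.py <<'E'
def cmp(n1,n2):
    a,b=[cv2.imread('pics/'+n,0).astype(np.float32) for n in(n1,n2)]
    def sh(r): r0,r1,c0,c1=r; w=cv2.createHanningWindow((c1-c0,r1-r0),cv2.CV_32F); q,s=cv2.phaseCorrelate(a[r0:r1,c0:c1],b[r0:r1,c0:c1],w); return np.round(q,2),round(s,2)
    print('pack',sh((185,260,215,345)),'stop',sh((85,178,200,355)))
    for n in (n1,n2):
        im=cv2.imread('pics/'+n).astype(int); c=im[150:300,270:286].mean(1); y=c[:,1:].mean(1)-c[:,0]; r=np.where(y>50)[0]+150; print(n,r.min(),r.max())
E
python3 -c "
from h import *
where(); save(env.camera('wrist'),'w8.png'); where(); cmp('w7.png','w8.png')"
```

```text
pack deck mm [-2.56 -0.58  0.05] rot [-0.0008 -0.0002 -0.    ] Fdeck [-3.9  0.2 -4.9] w 0.0595 t 15.88
pack deck mm [-2.51 -0.58  0.06] rot [-0.0008 -0.0002 -0.0001] Fdeck [-5.   0.3 -3.3] w 0.0594 t 15.93
pack (array([0.51, 0.75]), 0.81) stop (array([ 0.09, -0.12]), 0.96)
w7.png 198 243
w8.png 198 244
```

Call:
play_rows(
  targets=[
    [0,0,0,0,0,0],
  ],
  jaw=0.0605,
)

```text
time_s: 16.02
position: [0.591, 0.1473, 0.1256]
orientation: [[-0.125, 0.99, -0.071], [0.856, 0.144, 0.496], [0.501, 0.002, -0.865]]
force: [-0.9, 0.5, 0.1]
grip_width: 0.0605
```

```bash
python3 -c "
from h import *
where(); save(env.camera('wrist'),'w9.png'); where(); cmp('w7.png','w9.png')"
```

```text
pack deck mm [-1.63 -0.86  0.27] rot [-0.0014  0.0012 -0.0007] Fdeck [ 0.6  0.9 -0.2] w 0.0605 t 16.02
pack deck mm [-1.48 -0.87  0.34] rot [-0.0015  0.0013 -0.0009] Fdeck [ 0.6  0.9 -1.8] w 0.0605 t 16.07
pack (array([-0.11,  7.83]), 0.5) stop (array([-0.19,  1.36]), 1.03)
w7.png 198 243
w9.png 181 251
```

```bash
python3 -c "
from h import *
save(env.camera('wrist'),'w10.png'); where(); cmp('w9.png','w10.png'); save(env.camera('wrist'),'w11.png');cmp('w9.png','w11.png')"
```

```text
pack deck mm [-1.51 -0.85  0.38] rot [-0.0015  0.0011 -0.0009] Fdeck [-0.1  0.8 -0.2] w 0.0605 t 16.12
pack (array([0.46, 0.56]), 0.86) stop (array([-0.01,  0.37]), 1.02)
w9.png 181 251
w10.png 182 251
pack (array([0.37, 0.64]), 0.89) stop (array([0.  , 0.35]), 1.05)
w9.png 181 251
w11.png 182 251
```

```bash
python3 -c "
from h import *
a=cv2.imread('pics/w11.png')[120:220,205:355]; s=env.camera('side'); save(s,'side11.png'); s=s['color'][180:250,210:300][:,:,::-1]
where()
cv2.imwrite('pics/w11c.png',np.vstack([cv2.resize(a,(480,320),interpolation=cv2.INTER_CUBIC),cv2.resize(s,(480,280),interpolation=cv2.INTER_CUBIC)]))
"
```

```text
pack deck mm [-1.68 -0.89  0.41] rot [-0.0016  0.0007 -0.001 ] Fdeck [ 0.6 -0.3 -0. ] w 0.0604 t 16.22
```

View pics/w11c.png

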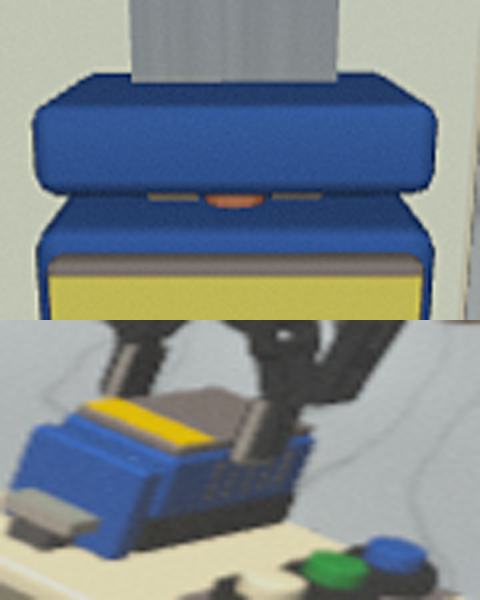

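Call:
play_rows(
  targets=[
    [0,0,0,0,0,0],
    [0,0,0,0,0,0],
    [0,0,0,0,0,0],
  ],
  jaw=0.05,
  grip_force=30,
)

```text
time_s: 16.47
position: [0.5909, 0.1473, 0.1261]
orientation: [[-0.125, 0.99, -0.07], [0.856, 0.144, 0.496], [0.501, 0.002, -0.866]]
force: [-2.9, -1.2, 3.4]
grip_width: 0.0588
```

```bash
python3 -c "
from h import *
where()
save(env.camera('wrist'),'w12.png'); cmp('w11.png','w12.png')"
```

```text
pack deck mm [-1.38 -0.83  0.71] rot [-0.0018  0.001  -0.0011] Fdeck [1.  3.  3.4] w 0.0588 t 16.47
pack (array([ 0.68, -0.17]), 0.93) stop (array([0.17, 0.19]), 0.97)
w11.png 182 251
w12.png 182 250
```

Call:
play_rows(
  targets=[
    [-0.0007,0,0,0,0,0],
    [-0.0015,0,0,0,0,0],
    [-0.0015,0,0,0,0,0],
  ],
)

```text
time_s: 16.77
position: [0.5911, 0.1467, 0.1258]
orientation: [[-0.126, 0.99, -0.07], [0.856, 0.144, 0.497], [0.502, 0.003, -0.865]]
force: [-3.0, 3.4, 4.8]
grip_width: 0.059
```

```bash
python3 -c "
from h import *
where()
save(env.camera('wrist'),'w13.png'); cmp('w12.png','w13.png')"
```

```text
pack deck mm [-2.08 -0.91  0.77] rot [-0.002   0.0026 -0.0015] Fdeck [5.7 2.4 2.3] w 0.059 t 16.77
pack (array([0.43, 0.54]), 0.96) stop (array([-0.11, -1.39]), 0.96)
w12.png 182 250
w13.png 180 250
```

Call:
play_rows(
  targets=[
    [-0.001,0,0,0,0,0],
    [-0.002,0,0,0,0,0],
    [-0.003,0,0,0,0,0],
    [-0.003,0,0,0,0,0],
  ],
)

```text
time_s: 17.15
position: [0.5917, 0.1448, 0.125]
orientation: [[-0.126, 0.99, -0.07], [0.855, 0.144, 0.499], [0.504, 0.004, -0.864]]
force: [-1.9, 3.7, 7.4]
grip_width: 0.059
```

```bash
python3 -c "
from h import *
where()
save(env.camera('wrist'),'w14.png'); cmp('w13.png','w14.png')"
```

```text
pack deck mm [-4.11 -1.23  1.04] rot [-0.0028  0.0041 -0.0023] Fdeck [7.1 1.4 4.4] w 0.059 t 17.15
pack (array([0.4 , 0.66]), 0.94) stop (array([-0.59, -3.58]), 1.03)
w13.png 180 250
w14.png 176 250
```

Call:
play_rows(
  targets=[
    [0,0,0,0,0,0],
  ],
  jaw=0.0605,
)

```text
time_s: 17.28
position: [0.5918, 0.1447, 0.1248]
orientation: [[-0.127, 0.989, -0.069], [0.855, 0.144, 0.498], [0.503, 0.004, -0.864]]
force: [-1.0, -0.3, -0.2]
grip_width: 0.0607
```

```bash
python3 -c "
from h import *
where()
save(env.camera('wrist'),'w15.png'); where(); cmp('w14.png','w15.png')"
```

```text
pack deck mm [-4.33 -1.37  0.94] rot [-0.0029  0.0034 -0.0026] Fdeck [-0.2  1.  -0.1] w 0.0607 t 17.28
pack deck mm [-4.43 -1.46  0.99] rot [-0.003   0.0032 -0.0026] Fdeck [-0.2 -0.4 -0.1] w 0.0608 t 17.33
pack (array([-0.21,  0.51]), 0.83) stop (array([-0.3 , -0.58]), 1.0)
w14.png 176 250
w15.png 175 250
```

Call:
play_rows(
  targets=[
    [0,0,0,0,0,0],
    [0,0,0,0,0,0],
    [0,0,0,0,0,0],
    [0,0,-0.015,0,0,0],
    [0,0,-0.04,0,0,0],
    [0,0,-0.068,0,0,0],
    [-0.03,-0.001,-0.07,0,0,0],
    [-0.065,-0.001,-0.07,0,0,0.002],
    [-0.09,-0.001,-0.07,0.003,-0.003,0.002],
    [-0.09,-0.001,-0.07,0.003,-0.003,0.002],
  ],
  jaw=0.075,
)

```text
time_s: 18.17
position: [0.6071, 0.0289, 0.137]
orientation: [[-0.121, 0.99, -0.073], [0.858, 0.141, 0.494], [0.5, -0.003, -0.866]]
force: [-0.5, 0.5, -0.4]
grip_width: 0.0751
```

```bash
python3 -c "
from h import *
where(); go(-.090,-.0004,.009); o=env.get_obs()
w=wristfix(env.camera('wrist'),o); save(w,'w16.png')
print(proj(w,deckpt(DK,[[.0485,0,.048],[.0485,0,-.004],[-.066,-.05,-.004],[-.053,0,.06]])).round(1))
im=w['color'].astype(int); y=(im[...,0]+im[...,1])/2-im[...,2]; r=np.argwhere(y>50); r=r[(abs(r[:,1]-279)<8)]; print(r.min(0),r.max(0))"
```

```text
pack deck mm [-99.37   0.2   69.84] rot [ 0.0013 -0.0004  0.0038] Fdeck [ 0.3  0.4 -0.7] w 0.0751 t 18.17
REL [0.0094, 0.0007, 0.0608, -0.0013, 0.0004, -0.0038] F [-0.5  0.5 -0.4] w 0.0751 t 18.17
[[279.7  -7.3]
 [279.6  19. ]
 [336.4 167.6]
 [280.1 165.8]]
[  2 272] [ 53 286]
```

Call:
play_rows(
  targets=[
    [0.005,0.001,0,-0.001,0,-0.004],
    [0.005,0.001,0,-0.001,0,-0.004],
    [0.005,0.001,0.01,-0.001,0,-0.004],
    [0.005,0.001,0.03,-0.001,0,-0.004],
    [0.005,0.001,0.05,-0.001,0,-0.004],
    [0.005,0.001,0.061,-0.001,0,-0.004],
    [0.005,0.001,0.061,-0.001,0,-0.004],
    [0.005,0.001,0.061,-0.001,0,-0.004],
  ],
  jaw=0.0,
)

```text
time_s: 18.88
position: [0.6027, 0.0666, 0.0887]
orientation: [[-0.127, 0.989, -0.072], [0.856, 0.146, 0.495], [0.501, 0.001, -0.866]]
force: [0.4, -0.3, 0.3]
grip_width: -0.0003
```

```bash
cat >> h.py <<'E'
def packx(name=None,z=.06):
    o=env.get_obs(); w=wristfix(env.camera('wrist'),o)
    if name: save(w,name)
    im=w['color'].astype(float)[:,270:288].mean(1); y=(im[:,0]+im[:,1])/2-im[:,2]; r=np.where(y>50)[0].max(); 
    v=r+1-(0 if y[r+1]<0 else .5); D=deckR(DK[2]); O=np.array([DK[0],DK[1],.112]); c,d=ray(w,(279,v)); t=(z-D[:,2]@(c-O))/(D[:,2]@d); x=(D.T@(c+d*t-O))[0]*1e3
    print('stripe row',r,'-> pack x %.1f'%(x-21.7))
E
python3 -c "
from h import *
where(); packx('w17.png'); o=env.get_obs(); print(o['joints'])"
```

```text
pack deck mm [-90.73  -0.93   9.1 ] rot [ 0.0005  0.0007 -0.0026] Fdeck [-0.2 -0.3  0.5] w -0.0003 t 18.88
stripe row 48 -> pack x -7.6
[-0.15590837  0.54957891  0.0456289   1.23540054  0.49853059  1.2252792 ]
```

Call:
play_rows(
  targets=[
    [0.005,-0.0005,0,0,0,0.002],
    [0.01,-0.0005,0,0,0,0.002],
    [0.014,-0.0005,0,0,0,0.002],
    [0.017,-0.0005,0,0,0,0.002],
    [0.02,-0.0005,0,0,0,0.002],
  ],
)

```text
time_s: 19.35
position: [0.6004, 0.0833, 0.0998]
orientation: [[-0.125, 0.99, -0.071], [0.857, 0.144, 0.495], [0.5, 0.002, -0.866]]
force: [-0.1, 1.2, -0.1]
grip_width: 0.0
```

```bash
python3 -c "
from h import *
where(); packx()"
```

```text
pack deck mm [-70.52  -1.06  10.21] rot [-0.0013  0.0001 -0.001 ] Fdeck [ 1.  -0.1 -0.7] w 0.0 t 19.35
stripe row 101 -> pack x -7.6
```

Call:
play_rows(
  targets=[
    [0.001,0,0,0,0,0],
    [0.002,0,0,0,0,0],
    [0.003,0,0,0,0,0],
    [0.004,0,0,0,0,0],
  ],
)

```text
time_s: 19.73
position: [0.5999, 0.0868, 0.1018]
orientation: [[-0.125, 0.99, -0.071], [0.857, 0.144, 0.495], [0.5, 0.001, -0.866]]
force: [0.1, -1.5, 0.8]
grip_width: -0.0001
```

```bash
python3 -c "
from h import *
where(); packx()"
```

```text
pack deck mm [-66.43  -1.01  10.21] rot [-0.0012 -0.0001 -0.0008] Fdeck [-0.9  0.2  1.5] w -0.0001 t 19.73
stripe row 107 -> pack x -5.9
```

Call:
play_rows(
  targets=[
    [0.001,0,0,0,0,0],
    [0.002,0,0,0,0,0],
    [0.003,0,0,0,0,0],
  ],
)

```text
time_s: 20.03
position: [0.5997, 0.089, 0.1032]
orientation: [[-0.125, 0.99, -0.07], [0.858, 0.144, 0.494], [0.499, 0.001, -0.867]]
force: [0.7, -5.4, -0.9]
grip_width: 0.0
```

```bash
python3 -c "
from h import *
where(); packx()"
```

```text
pack deck mm [-63.89  -1.1   10.28] rot [-0.0013 -0.0011 -0.0006] Fdeck [-5.2  0.   2. ] w 0.0 t 20.03
stripe row 107 -> pack x -3.3
```

Call:
play_rows(
  targets=[
    [0.001,0,0,0,0,0],
    [0.002,0,0,0,0,0],
    [0.0025,0,0,0,0,0],
  ],
)

```text
time_s: 20.33
position: [0.5995, 0.0903, 0.104]
orientation: [[-0.125, 0.99, -0.07], [0.859, 0.143, 0.492], [0.497, 0.001, -0.868]]
force: [0.5, -9.8, -4.6]
grip_width: 0.0003
```

```bash
python3 -c "
from h import *
where(); packx()"
```

```text
pack deck mm [-62.39  -1.1   10.35] rot [-0.0013 -0.0033 -0.0003] Fdeck [-10.8   0.9   0.9] w 0.0003 t 20.33
stripe row 108 -> pack x -2.4
```

Call:
play_rows(
  targets=[
    [0.002,0,0,0,0,0],
    [0.003,0,0,0,0,0],
  ],
)

```text
time_s: 20.55
position: [0.5994, 0.0906, 0.1044]
orientation: [[-0.124, 0.99, -0.07], [0.861, 0.142, 0.488], [0.493, 0.0, -0.87]]
force: [-0.0, -17.3, -6.6]
grip_width: 0.0001
```

```bash
python3 -c "
from h import *
where(); packx()"
```

```text
pack deck mm [-61.85  -1.05  10.51] rot [-0.0011 -0.0079  0.0009] Fdeck [-18.1   2.5   2.8] w 0.0001 t 20.55
stripe row 109 -> pack x -2.1
```

Call:
play_rows(
  targets=[
    [0.003,0,0,0,0,0],
    [0.004,0,0,0,0,0],
    [0.0045,0,0,0,0,0],
  ],
)

```text
time_s: 20.85
position: [0.5988, 0.0908, 0.1048]
orientation: [[-0.122, 0.99, -0.07], [0.865, 0.141, 0.482], [0.487, -0.002, -0.874]]
force: [0.9, -22.4, -7.0]
grip_width: 0.0001
```

```bash
python3 -c "
from h import *
where(); packx('w18.png')"
```

```text
pack deck mm [-61.46  -0.51  10.77] rot [-0.0001 -0.0155  0.0031] Fdeck [-22.8   2.3   5.1] w 0.0001 t 20.85
stripe row 110 -> pack x -1.7
```

Call:
play_rows(
  targets=[
    [-0.002,0,0,0,0.015,0],
    [-0.004,0,-0.0008,0,0.015,0],
    [-0.008,0,-0.0008,0,0.015,0],
    [-0.012,0,-0.0008,0,0.015,0],
    [-0.012,0,-0.0008,0,0.015,0],
    [-0.012,0,-0.0008,0,0.015,0],
  ],
)

```text
time_s: 21.4
position: [0.6002, 0.0802, 0.0996]
orientation: [[-0.121, 0.99, -0.072], [0.858, 0.141, 0.495], [0.5, -0.002, -0.866]]
force: [-0.4, 0.5, 0.1]
grip_width: -0.0001
```

```bash
python3 -c "
from h import *
where(); packx('w19.png');packx()"
```

```text
pack deck mm [-73.3   -0.42  11.61] rot [ 0.0001 -0.0001  0.0033] Fdeck [ 0.5  0.4 -0.2] w -0.0001 t 21.4
stripe row 87 -> pack x -4.7
stripe row 88 -> pack x -4.9
```

Call:
play_rows(
  targets=[
    [-0.004,0,0,0,0,0],
    [-0.004,0,-0.03,0,0,0],
    [0,-0.01,-0.06,0,0,0],
    [0.02,-0.03,-0.08,0,0,-0.003],
    [0.05,-0.05,-0.08,0,0,-0.003],
    [0.085,-0.07,-0.08,0,0,-0.003],
    [0.117,-0.0925,-0.08,0,0,-0.003],
    [0.117,-0.0925,-0.07,0,0,-0.003],
    [0.117,-0.0925,-0.06,0,0,-0.003],
    [0.117,-0.0925,-0.05,0,0,-0.003],
    [0.117,-0.0925,-0.05,0,0,-0.003],
  ],
)

```text
time_s: 22.42
position: [0.497, 0.1436, 0.2008]
orientation: [[-0.125, 0.989, -0.073], [0.857, 0.145, 0.495], [0.5, -0.001, -0.866]]
force: [0.4, 0.2, -0.1]
grip_width: -0.0002
```

```bash
cat >> h.py <<'E'
def goT(x,y,z): return rel(deckpt(DK,[x,y,z])[0],toolR(DK[2]))
E
python3 -c "
from h import *
where(); goT(.044,.092,.022)
o=env.get_obs(); w=wristfix(env.camera('wrist'),o); save(w,'w20.png')
D=deckR(DK[2]); O=np.array([DK[0],DK[1],.112])
for k in('white','green','blue'):
  for r in env.boxes_of(w,'key_%s_top'%k)[:2]:
    c,d=ray(w,r['uv']); print(k,r['uv'],round(r['p'],2),[((D.T@(c+d*((z-D[:,2]@(c-O))/(D[:,2]@d))-O))[:2]*1e3).round(1).tolist() for z in(.014,.018,.022)])
im=cv2.imread('pics/w20.png'); s=env.camera('side')['color'][150:290,180:340][:,:,::-1]
cv2.imwrite('pics/v20.png',np.hstack([cv2.resize(im,(400,300)),cv2.resize(s,(400,300))]))"
```

```text
pack deck mm [44.5  92.61 60.49] rot [ 0.0016 -0.     -0.0005] Fdeck [ 0.  -0.4 -0.2] w -0.0002 t 22.42
REL [-0.0005, 0.0007, 0.0549, -0.0016, 0.0, 0.0005] F [ 0.4  0.2 -0.1] w -0.0002 t 22.42
white [280.0, 213.9] 0.72 [[44.2, 92.5], [45.6, 92.5], [47.0, 92.5]]
green [281.8, 253.6] 0.65 [[7.5, 90.8], [9.6, 90.9], [11.6, 90.9]]
blue [236.9, 91.6] 0.61 [[139.0, 124.3], [138.8, 123.7], [138.5, 123.2]]
```

View pics/v20.png

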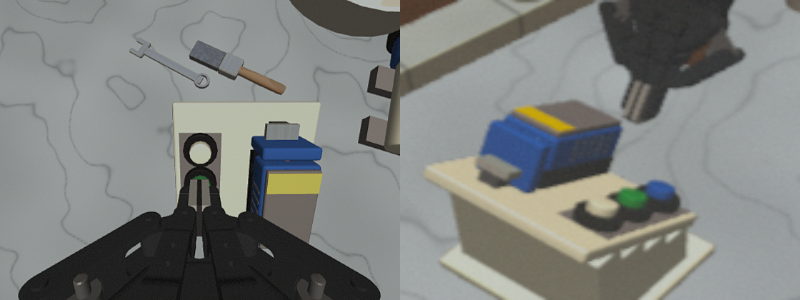

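Call:
play_rows(
  targets=[
    [0,-0.004,0.02,0,0,0],
    [0,-0.004,0.035,0,0,0],
    [0,-0.004,0.046,0,0,0],
    [0,-0.004,0.052,0,0,0],
    [0,-0.004,0.052,0,0,0],
  ],
)

```text
time_s: 23.08
position: [0.4904, 0.1678, 0.1563]
orientation: [[-0.124, 0.99, -0.073], [0.857, 0.144, 0.495], [0.5, -0.001, -0.866]]
force: [0.5, 0.5, -0.2]
grip_width: 0.0001
```

```bash
python3 -c "
from h import *
where(); print(env.get_obs()['time_s'])"
```

```text
pack deck mm [43.84 95.69  9.48] rot [ 0.0007 -0.0001  0.0005] Fdeck [ 0.3 -0.6 -0.4] w 0.0001 t 23.08
23.0833
```

Call:
play_rows(
  targets=[
    [0,0,0.003,0,0,0],
    [0,0,0.006,0,0,0],
    [0,0,0.008,0,0,0],
    [0,0,0.009,0,0,0],
  ],
)

```text
time_s: 23.42
position: [0.4899, 0.1722, 0.1486]
orientation: [[-0.124, 0.99, -0.072], [0.857, 0.143, 0.495], [0.5, -0.001, -0.866]]
force: [-0.3, 0.3, 0.3]
grip_width: 0.0002
```

```bash
python3 -c "
from h import *
where()"
```

```text
pack deck mm [43.79 95.53  0.56] rot [ 0.0004 -0.0002  0.0005] Fdeck [0.5 0.2 0.1] w 0.0002 t 23.42
```

Call:
play_rows(
  targets=[
    [0,0,0.0015,0,0,0],
    [0,0,0.003,0,0,0],
    [0,0,0.004,0,0,0],
    [0,0,0.004,0,0,0],
  ],
)

```text
time_s: 23.75
position: [0.4896, 0.1743, 0.145]
orientation: [[-0.124, 0.99, -0.072], [0.857, 0.144, 0.495], [0.5, -0.001, -0.866]]
force: [-0.3, 0.4, 0.0]
grip_width: 0.0002
```

```bash
python3 -c "
from h import *
where()"
```

```text
pack deck mm [43.78 95.6  -3.61] rot [ 0.0006 -0.0002  0.0005] Fdeck [ 0.4  0.2 -0.2] w 0.0002 t 23.75
```

Call:
play_rows(
  targets=[
    [0,0,0.0015,0,0,0],
    [0,0,0.003,0,0,0],
    [0,0,0.004,0,0,0],
    [0,0,0.004,0,0,0],
  ],
)

```text
time_s: 24.08
position: [0.4891, 0.1763, 0.1413]
orientation: [[-0.124, 0.99, -0.073], [0.857, 0.144, 0.495], [0.5, -0.001, -0.866]]
force: [0.2, -0.0, -0.1]
grip_width: 0.0002
```

```bash
python3 -c "
from h import *
where()"
```

```text
pack deck mm [43.75 95.74 -7.83] rot [ 0.0009 -0.0001  0.0006] Fdeck [-0.1 -0.2 -0.1] w 0.0002 t 24.08
```

Call:
play_rows(
  targets=[
    [0,0,0.001,0,0,0],
    [0,0,0.002,0,0,0],
    [0,0,0.003,0,0,0],
  ],
)

```text
time_s: 24.33
position: [0.4889, 0.1778, 0.1386]
orientation: [[-0.124, 0.99, -0.073], [0.857, 0.144, 0.495], [0.5, -0.001, -0.866]]
force: [-0.4, 0.2, 0.7]
grip_width: -0.0003
```

```bash
python3 -c "
from h import *
where()"
```

```text
pack deck mm [ 43.78  95.74 -10.91] rot [ 0.0009 -0.0001  0.0006] Fdeck [0.6 0.4 0.5] w -0.0003 t 24.33
```

Call:
play_rows(
  targets=[
    [0,0,0.001,0,0,0],
    [0,0,0.002,0,0,0],
    [0,0,0.003,0,0,0],
  ],
)

```text
time_s: 24.58
position: [0.4887, 0.1794, 0.1359]
orientation: [[-0.124, 0.99, -0.073], [0.857, 0.144, 0.495], [0.5, -0.001, -0.866]]
force: [0.5, 0.8, 0.1]
grip_width: 0.0002
```

```bash
python3 -c "
from h import *
where()"
```

```text
pack deck mm [ 43.77  95.76 -14.03] rot [ 0.0009 -0.0001  0.0006] Fdeck [ 0.7 -0.6 -0.3] w 0.0002 t 24.58
```

Call:
play_rows(
  targets=[
    [0,0,0.001,0,0,0],
    [0,0,0.002,0,0,0],
    [0,0,0.003,0,0,0],
  ],
)

```text
time_s: 24.83
position: [0.4884, 0.1809, 0.1333]
orientation: [[-0.124, 0.99, -0.073], [0.857, 0.144, 0.495], [0.5, -0.001, -0.866]]
force: [-0.0, -0.0, -0.3]
grip_width: 0.0
```

```bash
python3 -c "
from h import *
where()"
```

```text
pack deck mm [ 43.79  95.77 -17.14] rot [ 0.0009 -0.0001  0.0006] Fdeck [-0.2  0.  -0.3] w 0.0 t 24.83
```

```bash
python3 -c "
from h import *
o=env.get_obs(); s=env.camera('side'); c=env.camera('scene'); save(s,'s21.png'); save(c,'c21.png')
for n,p in(('side',s),('scene',c)):
  print(n,'tcp',proj(p,o['position']).round(1),'keys@18',proj(p,deckpt(DK,[[.044,.092,.018],[0,.092,.018],[-.044,.092,.018]])).round(1).tolist(),'tool 50 back',proj(p,np.array(o['position'])-.05*np.array(o['orientation'])[:,2]).round(1))
  for q in('key_white_top','key_green_top','key_blue_top'): print(q,[(r['uv'],round(r['p'],2)) for r in env.boxes_of(p,q)[:2]])
s0=cv2.imread('pics/side11.png').astype(int); d=abs(cv2.imread('pics/s21.png').astype(int)-s0).sum(2)>60
print(d[215:275,225:300].shape)
for r in range(222,262,2): print(r,''.join('#' if d[r,k] else '.' for k in range(225,305)))
"
```

```text
side tcp [[259.6 253.8]] keys@18 [[260.8, 244.8], [272.8, 240.9], [284.0, 237.2]] tool 50 back [[266.8 231.9]]
key_white_top []
key_green_top [([272.0, 243.3], 0.5)]
key_blue_top [([283.2, 239.9], 0.53)]
scene tcp [[344.5 174.1]] keys@18 [[341.7, 170.1], [325.9, 179.5], [310.3, 188.7]] tool 50 back [[335.5 161. ]]
key_white_top [([342.5, 170.2], 0.49), ([408.1, 188.3], 0.33)]
key_green_top [([325.5, 179.6], 0.52)]
key_blue_top [([121.3, 271.2], 0.55), ([162.2, 295.0], 0.35)]
(60, 75)
222 .......................................##################################.......
224 ........................................################################.#...##.
226 ......................................#.##########################..#.....#.....
228 .....................................##########################.................
230 ......................................####################.#.##...#.####..####..
232 ..................................##################.....#.#.#.#...#.#..###.....
234 .................................####################..............#.#......#.#.
236 ............
[... 388 characters left out ...]
...........#.#......
246 ###.##.#.......#.##..#.........#.##..#.#........................................
248 ##........##..##..##................#...................................#####.#.
250 .##..#...#......#..................#................................#.#...#..##.
252 .#.#.####.##.#.##..####........................................##.............#.
254 ...#.#.##..########...##..................................######..........#.#...
256 ......###.....#..##.##.#...............................###.................#####
258 ........####.#...###...##.#...#...................##.#...........#.....#........
260 ............##..###.#...#.##.#...........##.##.#..............###.....#..##.#.#.
```

```bash
python3 -c "
from h import *
for n in('side11.png','s21.png'):
  im=cv2.imread('pics/'+n).astype(int); print(n)
  for r in range(228,264,2): print(r,' '.join('%3d'%im[r,k].mean() for k in range(240,300,2)))
im=cv2.imread('pics/c21.png').astype(int); print('scene')
for r in range(158,186,2): print(r,' '.join('%3d/%+03d'%(im[r,k].mean(),im[r,k,0]-im[r,k,2]) for k in range(326,364,2)))
"
```

```text
side11.png
228  74  71  65  59  57  60  55  58  56  58  58  57 152 181 181 182 178 178 179 177 178 177 179 174 170 176 177 175 176 176
230  59  61  59  57  59  57  58  58  59  56  62  91 190 183 178 178 179 177 179 177 177 178 177 176 168 174 173 176 176 177
232  58  59  62  59  59  57  59  55 104 180 190 202 204 200 173 179 179 178 177 178 178 178 179 177 167 173 178 178 174 177
234  57  58  54  59  89 153 183 199 202 202 202 202 203 203 204 197 181 178 178 178 139 130 141 171 171 166 175 177 175 175
236  59 108 181 189 204 204 204 203 205 205 204 201 202 203 205 204 202 195 122 110 107 112 109 110 137 161 173 174 178 176
238 199 204 204 203 203 204 203 203 204 203 203 204 203 202 149 112 119  98  65  86 103 110 116 112 111 151 166 176 175 175
240 201 203 203 203 203 203 205 205 205 203 201 203 129  95  86  94  92  91  88  87 101 104 105  96  88 116 165 170 172 175
242 204 203 203 204 203 203 203 202 204 202 199 167  84  69  84  92  98  93  94  87  70  87  89  85  75  63 150 164 176 176
244 204 203 204 205 203 177 116 111 202 206 205 203 196 139  83  88  90  84  79  67  65  63  67  
[... 4872 characters left out ...]
/-10  33/+43  60/+77  60/+73  63/-06  97/-15 147/-23 147/-22 147/-22 146/-23
178  59/+07  62/+08  54/+06   9/+04  31/-18  73/-53  98/-85  93/-60  48/+42  15/+19  48/+66  62/+78  63/+82  66/+27 119/-19 146/-23 147/-23 146/-23 147/-24
180  62/+08  59/+06  44/+06  47/-36  96/-82 115/-97 116/-96 110/-86  78/+15  39/+59  38/+30  60/+76  62/+78  65/+67 127/-14 149/-24 146/-23 147/-23 148/-23
182  48/+07  37/+03  58/-11 108/-88 115/-96 114/-95 113/-95 114/-96  94/-45  64/+66  65/+13  54/+63  62/+77  62/+82  70/+35 142/-22 148/-25 144/-22 129/-16
184  35/-03  64/-10  76/-11 100/-68 115/-97 114/-95 114/-95 115/-96 109/-82  73/+24  60/+50  57/+24  60/+76  62/+78  60/+75  99/+05 134/-18 113/-09 101/-04
```

Call:
play_rows(
  targets=[
    [0,0.002,0.001,0,0,0],
    [0,0.002,0.002,0,0,0],
    [0,0.002,0.003,0,0,0],
  ],
)

```text
time_s: 25.48
position: [0.4904, 0.1827, 0.1307]
orientation: [[-0.124, 0.99, -0.073], [0.857, 0.144, 0.495], [0.5, -0.001, -0.866]]
force: [-0.4, -0.2, -0.7]
grip_width: -0.0
```

```bash
python3 -c "
from h import *
where()"
```

```text
pack deck mm [ 43.76  93.59 -20.09] rot [ 0.0007 -0.0001  0.0006] Fdeck [-0.5  0.4 -0.5] w -0.0 t 25.48
```

Call:
play_rows(
  targets=[
    [0,0,0.001,0,0,0],
    [0,0,0.002,0,0,0],
    [0,0,0.003,0,0,0],
  ],
)

```text
time_s: 25.73
position: [0.4901, 0.1842, 0.128]
orientation: [[-0.124, 0.99, -0.073], [0.857, 0.144, 0.495], [0.5, -0.001, -0.866]]
force: [-0.1, -0.7, 2.2]
grip_width: -0.0001
```

```bash
python3 -c "
from h import *
where(); o=env.get_obs(); s=env.camera('side'); save(s,'s22.png'); print(proj(s,o['position']))
im=cv2.imread('pics/s22.png').astype(int)
for r in range(236,264,2): print(r,' '.join('%3d'%im[r,k].mean() for k in range(248,280,2)))"
```

```text
pack deck mm [ 43.74  93.6  -23.21] rot [ 0.0008 -0.0002  0.0006] Fdeck [0.6 0.2 2.3] w -0.0001 t 25.73
[[257.90324837 255.88161619]]
236 185 184 182 184 169  66 128  71 129  67  59  50  64 175 109  97
238 184 183 185 185 150  91 106 102 112  62  59  50  76  85  51  75
240 183 184 184 185 176 128  92 119  97  57  53  51  74  77  77  74
242 185 182 186 183 184 130  68 130  71  56  52  58  84  84  81  73
244 184 159 106 103 183 154  98 113  70  61  65  75  77  73  66  59
246 185  95  53 121 168 188 184 119 151 143  56  61  70  69  65  53
248 111  54  57  87 159 173 173 166 147 103  54  56  56  52  55  53
250  99  57  53  52  74 117 151 145 115  66  53  54  55  54  53  53
252 122  60  56  55  55  56  56  62  60  51  51  56  56  52  51  52
254 185 154  66  60  53  53  55  54  54  55  57 106 101  95  95 104
256 184 183 176 119  56  54  55  55  51  53  85 107 106 104 128 169
258 186 185 185 184 173 110  98  79  80  99 105 121 155 180 179 160
260 185 186 184 185 186 181 159 109  98 154 172 182 169 142 114 103
262 186 187 185 184 186 186 185 177 179 177 160 130 107  97  97 121
```

Call:
play_rows(
  targets=[
    [0,0,0.0015,0,0,0],
    [0,0,0.003,0,0,0],
  ],
)

```text
time_s: 25.95
position: [0.4899, 0.1857, 0.1253]
orientation: [[-0.124, 0.99, -0.072], [0.857, 0.143, 0.495], [0.5, -0.001, -0.866]]
force: [-1.0, -2.8, 2.3]
grip_width: 0.0005
```

```bash
python3 -c "
from h import *
where()"
```

```text
pack deck mm [ 43.76  93.59 -26.25] rot [ 0.0006 -0.0002  0.0006] Fdeck [-1.1  1.4  3.3] w 0.0005 t 25.95
```

Call:
play_rows(
  targets=[
    [0,0,0.002,0,0,0],
    [0,0,0.003,0,0,0],
  ],
)

```text
time_s: 26.12
position: [0.4899, 0.1871, 0.123]
orientation: [[-0.124, 0.99, -0.072], [0.857, 0.143, 0.494], [0.5, -0.0, -0.866]]
force: [-4.6, -11.3, 17.8]
grip_width: -0.0001
```

```bash
python3 -c "
from h import *
where()"
```

```text
pack deck mm [ 43.77  93.46 -28.94] rot [-0.     -0.0004  0.0007] Fdeck [-0.2  6.2 20.6] w -0.0001 t 26.12
```

Call:
play_rows(
  targets=[
    [0,0,0.002,0,0,0],
    [0,0,0.003,0,0,0],
  ],
)

```text
time_s: 26.28
position: [0.49, 0.1873, 0.1226]
orientation: [[-0.123, 0.99, -0.069], [0.858, 0.141, 0.494], [0.498, 0.001, -0.867]]
force: [-11.3, -26.8, 39.5]
grip_width: 0.0001
```

```bash
python3 -c "
from h import *
where()"
```

```text
pack deck mm [ 43.75  93.25 -29.44] rot [-0.0025 -0.0018  0.0015] Fdeck [-1.8 15.  46.7] w 0.0001 t 26.28
```

Call:
play_rows(
  targets=[
    [0,0,-0.006,0.0025,0.0018,-0.001],
    [0,0,-0.015,0.0025,0.0018,-0.001],
    [0,0,-0.026,0.0025,0.0018,-0.001],
    [-0.03,0,-0.03,0.0025,0.0018,-0.001],
    [-0.06,0,-0.03,0.0025,0.0018,-0.001],
    [-0.088,0,-0.03,0.0025,0.0018,-0.001],
    [-0.088,0,-0.025,0.0025,0.0018,-0.001],
    [-0.088,0,-0.02,0.0025,0.0018,-0.001],
    [-0.088,0,-0.016,0.0025,0.0018,-0.001],
    [-0.088,0,-0.013,0.0025,0.0018,-0.001],
    [-0.088,0,-0.012,0.0025,0.0018,-0.001],
  ],
)

```text
time_s: 27.2
position: [0.5013, 0.107, 0.0891]
orientation: [[-0.125, 0.989, -0.073], [0.857, 0.145, 0.495], [0.5, -0.0, -0.866]]
force: [0.2, -0.4, -0.0]
grip_width: 0.0
```

```bash
python3 -c "
from h import *
where()"
```

```text
pack deck mm [-43.26  93.61 -17.86] rot [ 0.0007  0.0002 -0.0008] Fdeck [-0.4 -0.1  0.2] w 0.0 t 27.2
```

```bash
python3 -c "
from h import *
s=env.camera('side'); save(s,'s23.png')
a,b=[cv2.imread('pics/'+n,0).astype(np.float32)[180:235,205:262] for n in('side11.png','s23.png')]
print(cv2.phaseCorrelate(a,b,cv2.createHanningWindow(a.shape[::-1],cv2.CV_32F)))
a,b=[cv2.imread('pics/'+n,0).astype(np.float32)[180:235,205:262] for n in('s21.png','s23.png')]
print(cv2.phaseCorrelate(a,b,cv2.createHanningWindow(a.shape[::-1],cv2.CV_32F)))
print(proj(s,deckpt(DK,[[0,0,.06],[-.02,0,.06]])))"
```

```text
((-0.03688407662019344, 0.11897166805665904), 0.7203722076945834)
((0.24598998856797039, -0.13660124575265087), 0.8016161437167062)
[[245.06364752 204.00977042]
 [250.56246621 202.93028479]]
```

Call:
play_rows(
  targets=[
    [0,0,0.003,0,0,0],
    [0,0,0.006,0,0,0],
    [0,0,0.0085,0,0,0],
    [0,0,0.0102,0,0,0],
    [0,0,0.0107,0,0,0],
  ],
)

```text
time_s: 27.67
position: [0.5008, 0.1127, 0.0802]
orientation: [[-0.126, 0.989, -0.072], [0.856, 0.145, 0.496], [0.501, 0.001, -0.866]]
force: [-1.0, 0.7, 5.9]
grip_width: 0.0002
```

```bash
python3 -c "
from h import *
where()"
```

```text
pack deck mm [-42.78  93.32 -28.43] rot [ 0.0001  0.0008 -0.0014] Fdeck [3.7 0.9 4.7] w 0.0002 t 27.67
```

Call:
play_rows(
  targets=[
    [0,0,0.0007,0,0,0],
    [0,0,0.001,0,0,0],
  ],
)

```text
time_s: 27.83
position: [0.5008, 0.1129, 0.0799]
orientation: [[-0.126, 0.989, -0.071], [0.857, 0.145, 0.495], [0.5, 0.001, -0.866]]
force: [-2.6, -4.6, 12.3]
grip_width: 0.0006
```

```bash
python3 -c "
from h import *
where()"
```

```text
pack deck mm [-42.72  93.25 -28.8 ] rot [-0.0005  0.0003 -0.0013] Fdeck [ 2.5  3.2 12.8] w 0.0006 t 27.83
```

Blue bottomed (12.8 N). Now green.

Call:
play_rows(
  targets=[
    [0,0,-0.006,0,0,0],
    [0,0,-0.015,0,0,0],
    [0,0,-0.026,0,0,0],
    [0.02,0,-0.028,0,0,0.001],
    [0.043,0,-0.028,0,0,0.001],
    [0.043,0,-0.022,0,0,0.001],
    [0.043,0,-0.016,0,0,0.001],
    [0.043,0,-0.012,0,0,0.001],
    [0.043,0,-0.011,0,0,0.001],
    [0.043,0,-0.011,0,0,0.001],
  ],
)

```text
time_s: 28.67
position: [0.4957, 0.1439, 0.1099]
orientation: [[-0.124, 0.99, -0.073], [0.857, 0.144, 0.495], [0.5, -0.001, -0.866]]
force: [-0.4, -1.0, -0.2]
grip_width: -0.0001
```

```bash
python3 -c "
from h import *
where()"
```

```text
pack deck mm [ -0.5   93.91 -18.55] rot [0.0011 0.0004 0.0008] Fdeck [-0.9  0.6  0.3] w -0.0001 t 28.67
```

Call:
play_rows(
  targets=[
    [0,0,0.003,0,0,0],
    [0,0,0.006,0,0,0],
    [0,0,0.0085,0,0,0],
    [0,0,0.0105,0,0,0],
    [0,0,0.0112,0,0,0],
  ],
)

```text
time_s: 29.08
position: [0.4952, 0.1486, 0.1006]
orientation: [[-0.123, 0.99, -0.072], [0.858, 0.143, 0.494], [0.499, -0.001, -0.867]]
force: [-3.8, -13.4, 15.0]
grip_width: 0.0003
```

```bash
python3 -c "
from h import *
where()"
```

```text
pack deck mm [ -1.08  93.68 -28.92] rot [ 0.0001 -0.0012  0.0013] Fdeck [-3.5  5.7 19.3] w 0.0003 t 29.08
```

Call:
play_rows(
  targets=[
    [0,0,0.0003,0,0,0],
    [0,0,0.0005,0,0,0],
  ],
)

```text
time_s: 29.25
position: [0.4952, 0.1485, 0.1007]
orientation: [[-0.123, 0.99, -0.071], [0.858, 0.142, 0.494], [0.499, -0.0, -0.867]]
force: [-4.1, -7.6, 11.5]
grip_width: 0.0
```

```bash
python3 -c "
from h import *
where()"
```

```text
pack deck mm [ -1.17  93.71 -28.8 ] rot [-0.0005 -0.0015  0.0017] Fdeck [-0.2  5.1 13.4] w 0.0 t 29.25
```

Call:
play_rows(
  targets=[
    [0,0,-0.006,0,0,0],
    [0,0,-0.02,0,0,0],
    [0,0,-0.045,0,0,0],
    [0,0,-0.075,0,0,0],
    [0,0,-0.1,0,0,0],
    [0,0,-0.11,0,0,0],
    [0,0,-0.11,0,0,0],
    [0,0,-0.11,0,0,0],
  ],
)

```text
time_s: 29.92
position: [0.5033, 0.0941, 0.1959]
orientation: [[-0.123, 0.99, -0.07], [0.858, 0.141, 0.494], [0.499, 0.0, -0.867]]
force: [0.1, -0.2, -0.5]
grip_width: -0.0001
```

```bash
python3 -c "
from h import *
where(); s=env.camera('side'); save(s,'s24.png')
for n in('side11.png','s23.png'):
  a,b=[cv2.imread('pics/'+m,0).astype(np.float32)[180:235,205:262] for m in(n,'s24.png')]; print(cv2.phaseCorrelate(a,b,cv2.createHanningWindow(a.shape[::-1],cv2.CV_32F)))
for q in('key_green_top','key_blue_top'): print(q,[(r['uv'],round(r['p'],2)) for r in env.boxes_of(s,q)[:2]])
env.sign_off()"
```

```text
pack deck mm [-1.17 93.57 81.21] rot [-0.0013 -0.0016  0.002 ] Fdeck [-0.4 -0.  -0.3] w -0.0001 t 29.92
((0.006309880350059416, 0.09869547403883061), 0.6920973793665568)
((0.012994529568889135, -0.11405030015386686), 0.9210332541995578)
key_green_top [([272.7, 242.8], 0.64)]
key_blue_top [([279.2, 240.0], 0.64)]
the job is handed in; nothing more can be done
```

I slid the pack up the rail to the stop, pressed white, blue and green in that order, and handed the job in at about 30 s. I could not confirm directly that both catches are in their notches.

**Pack:**
- I gripped it, slid it up and felt a hard stop at 24–25 N with no visible gap, under the 40 N ramming limit. I later pushed it home again from behind, at about 23 N.
- Released, it settled back about 3 mm from the stop and stayed there. Side pictures showed no movement from then until hand-in.

**Keys:**
- Each key bottomed out and I lifted well clear before the next. Forces were about 47 N on white, 13 N on blue and 19 N on green.
- The white press was harder than intended, because I ran several press steps before reading the force. It was the shut fingertips on the key, not the gripper body.
- At the end the arm was clear of everything. I did not separately check that each key came back up, beyond lifting off it.

**Checks that disagreed:**
- The catches are judged only from force and rest position; no picture shows them in the notches.
- In two pull tests (about 4–7 N), the pack came back to roughly 6 mm from the stop. After the second it stayed there when let go. I read this as the catches resisting along a slope, because pulling back met far more resistance than pushing in, but a firm latch should not have moved.
- The 3 mm resting gap is larger than the stated 2 mm. My estimate is good to about 1 mm.
- The shut fingers met the keys about 24 mm lower than I expected, so I went by feel there.

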